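Clear the jewellery bench: empty the bead pan, tray the display stands all one way

ROBOT

A 6-joint arm with a two-finger parallel gripper is mounted at the origin on the work surface. World frame = base frame: x ahead of the robot, y to its left, z up, the work surface at z = 0. Lengths are in m, angles in rad, forces in N, time in s.
With the tool pointing down it reaches from about 0.3 to 0.775 m from the base axis. Payload 14.6 kg.
Tool frame: the origin (TCP) lies on the centre line of the jaws, within the pads' length; the fingertips stand 19 mm ahead of it and the grasp point (between the pads) is the TCP; z points along the fingers, y is the line along which they close (so a half turn about z gives the same grasp; the last joint's range is limited). The gripper opens to 94 mm and grips with 3 to 60 N. Pads are 16 mm wide; open, the fingers measure 119 mm over their backs; the gripper's body (75 mm by 177 mm) begins 78 mm behind the grasp point.
Start: joints at [1.081, 0.3, 1.521, -0, 1.321, -0.067], TCP at [0.226, 0.502, 0.224] pointing down, gripper open.
Joint ranges: [-3.03, 3.03], [-0.79, 2.21], [0.23, 2.52], [-1.04, 4.18], [0, 3.07], [-2.55, 2.55]. Speed limits (rad/s): [2.22, 2.22, 2.57, 3.14, 3.14, 3.14].

INTERFACE

Orientations are given as [roll, pitch, yaw] about the fixed x, y, z axes, in that order (R = Rz(yaw) Ry(pitch) Rx(roll)).
In Python, from station import get_obs, camera, workorder gives the robot as it stands.
- The arm moves only by the tool play_rows, never from a script. Its argument "motion" is a list that holds one entry, the list of rows, each a list of 7 numbers: the shift along the tool's x, y, z as a fraction of full scale, then the turn, a rotation vector about the tool's x, y, z as a fraction of full scale, then the opening, from -1 (shut) to 1 (fully open). In form: [[[x, y, z, ax, ay, az, grip], ...]]. A call has 1 to 10 rows; each row is the pose to reach, as a shift and turn from the pose commanded when the call began, along the tool's axes at that moment, turning the shorter way round; what a row does not reach only later rows make up. Full scale, the value 1, is 0.25 m for a shift and 2 pi rad for a turn. A row lasts 1/10 s, in which the tool goes at most 50 mm and 8.59 degrees, less where a joint would pass 70% of its speed; a pose out of reach is approached as far as the arm can. A call with a number of a shift or a turn outside -1 to 1 is refused whole. A call with a gripper value outside its range is refused whole. The fingers move at their own pace and stop on an object; "grip_force" is the grip in N (left out, the last holds). Time passes only in rows, so rows that repeat a pose let the fingers close. It gives the time, the measured TCP pose, the force, the opening and the grip force at its end, in the units of the state.
- get_obs(): the state, without advancing time (a new reading comes with each control period).
- camera(name): name is "scene" or "top"; returns a dict with "frame" (480x640x3 uint8, red, green, blue), "z_map" (480x640 float32, m along the optical axis (not along the pixel's ray), 0 where there is no reading), "camera_matrix" (3x3 intrinsics, pixels), "T" (4x4, takes a point from camera to world coordinates). Camera axes: x right, y up, looking along -z (the intrinsics and any distortion apply to the point x, -y, -z); pixel columns grow to the right and rows downward; lengths in m; the calibration is good to about 2 mm. A picture is of the moment at which its call begins.
- workorder.hand_in(): hands the job in; it is judged then, once.
The state is a dict: "time_s": time; "qpos": joint angles; "joint_vel": joint speeds; "tau": joint torques, N m; "ee_pos": TCP position; "eef_rot": TCP orientation; "force": force on the tool from outside, world axes, zero at the start; "moment": the same for the moment, N m; "grip_width": finger opening in m; "grip_force": force on a finger pad.
Only numpy, scipy, OpenCV 4.12 (cv2) and the standard library are available. Lean on these libraries where they do the work, as an engineer would, in place of code of your own. Each camera call takes 0.05 s, during which the arm holds its last target. There are 200 camera calls.

TASK

Take the lid off the blue bin, tip all the leftover beads into it from the scoop pan, set the emptied pan back on its round cork mat and put the lid back on the bin, properly seated. Lay all the display stands in the green tray, one to a bay, flat on the floor of the bay, every brass tab pointing out over the tray's white front edge. Do not knock over or shove away the cord spool or the jar.

Things in the scene. Friction and masses are not known exactly. Their poses are not given: they have to be found in the camera images.
- tray: Green sorting tray, fixed, 88 (its x) x 302 (its y) mm, long side roughly along world x. Floor 5 mm thick. Five bays, each 76 (x) x 54 (y) mm inside, centred at x = 0, y = -118, -59, 0, 59, 118 mm. Back (+x), side and 5 mm dividing walls rise 21 mm above the bench; the white front edge (-x side) only 9 mm, so a stand's tab can hang out over it. Origin: underside centre, z up.
- stand1: Display stand, 84 mm long, about 120 g: dark wood base 66 (x) x 42 (y) x 14 mm, its centre at x = -9 mm; on it, also centred at x = -9, a white upright fin 44 (x) x 12 (y) mm, height 14 to 54 mm: grip here. A brass tab sticks out of the base's +x end. Origin: underside, middle of the 84 mm length, z up. None if absent.
- tab1 (a point): Outer end of stand 1's brass tab, 42 mm along the stand's +x, 11 mm up. The tab is 22 mm wide, x 24 to 42 mm, height 8 to 14 mm. None if absent.
- stand2: Display stand, 84 mm long, about 120 g: dark wood base 66 (x) x 42 (y) x 14 mm, its centre at x = -9 mm; on it, also centred at x = -9, a white upright fin 44 (x) x 12 (y) mm, height 14 to 54 mm: grip here. A brass tab sticks out of the base's +x end. Origin: underside, middle of the 84 mm length, z up. None if absent.
- tab2 (a point): Outer end of stand 2's brass tab, 42 mm along the stand's +x, 11 mm up. The tab is 22 mm wide, x 24 to 42 mm, height 8 to 14 mm. None if absent.
- stand3: Display stand, 84 mm long, about 120 g: dark wood base 66 (x) x 42 (y) x 14 mm, its centre at x = -9 mm; on it, also centred at x = -9, a white upright fin 44 (x) x 12 (y) mm, height 14 to 54 mm: grip here. A brass tab sticks out of the base's +x end. Origin: underside, middle of the 84 mm length, z up. None if absent.
- tab3 (a point): Outer end of stand 3's brass tab, 42 mm along the stand's +x, 11 mm up. The tab is 22 mm wide, x 24 to 42 mm, height 8 to 14 mm. None if absent.
- stand4: Display stand, 84 mm long, about 120 g: dark wood base 66 (x) x 42 (y) x 14 mm, its centre at x = -9 mm; on it, also centred at x = -9, a white upright fin 44 (x) x 12 (y) mm, height 14 to 54 mm: grip here. A brass tab sticks out of the base's +x end. Origin: underside, middle of the 84 mm length, z up. None if absent.
- tab4 (a point): Outer end of stand 4's brass tab, 42 mm along the stand's +x, 11 mm up. The tab is 22 mm wide, x 24 to 42 mm, height 8 to 14 mm. None if absent.
- stand5: Display stand, 84 mm long, about 120 g: dark wood base 66 (x) x 42 (y) x 14 mm, its centre at x = -9 mm; on it, also centred at x = -9, a white upright fin 44 (x) x 12 (y) mm, height 14 to 54 mm: grip here. A brass tab sticks out of the base's +x end. Origin: underside, middle of the 84 mm length, z up. None if absent.
- tab5 (a point): Outer end of stand 5's brass tab, 42 mm along the stand's +x, 11 mm up. The tab is 22 mm wide, x 24 to 42 mm, height 8 to 14 mm. None if absent.
- pan: Aluminium scoop pan, about 220 g, 84 mm wide (y), x -57 to +59 mm, walls 34 mm high, floor 4 mm thick. No wall at the front (+x) but a ramp from x = 24 mm rising 25 degrees to the lip: beads roll out when the front is dipped well past 25 degrees (43 empties it). Origin: underside, middle of the pan, z up.
- handle (a point): Grip point on the pan's red handle, an upright plate behind the pan, 12 mm thick (y), x -57 to -111 mm, height 16 to 56 mm; the point is at x = -88 mm, 42 mm above the pan's underside. Axes as the pan's.
- lip (a point): Middle of the pan's pouring lip, at x = 59 mm, 18 mm above the underside.
- bead1_center (a point): Centre of round ceramic bead 1, 24 mm diameter, 18 g; at the start in the pan. May be absent (None).
- bead2_center (a point): Centre of round ceramic bead 2, 24 mm diameter, 18 g; at the start in the pan. May be absent (None).
- bead3_center (a point): Centre of round ceramic bead 3, 24 mm diameter, 18 g; at the start in the pan. May be absent (None).
- bead4_center (a point): Centre of round ceramic bead 4, 24 mm diameter, 18 g; at the start in the pan. May be absent (None).
- bead5_center (a point): Centre of round ceramic bead 5, 24 mm diameter, 18 g; at the start in the pan. May be absent (None).
- bin: Blue round open-topped bead bin, fixed, 150 mm outside diameter, 70 mm high, wall 4 mm, floor 5 mm; covered by its lid at the start. Origin: centre of the underside, z up.
- lid: White loose lid of the bin, 150 g: disc 158 mm diameter, 6 mm thick, over a 128 mm boss 6 mm deep that drops loosely into the bin's mouth; black knob on top, 30 mm diameter, 12 to 45 mm above the origin. Origin: underside of the boss; 64 mm above the bin's origin when the lid is on. The bench 180 mm from the bin, in world direction (+0.175, +0.05) m, is bare: room for the lid.
- mat: Round cork mat, fixed, 190 mm diameter, 3 mm thick, on which the pan stands at the start. Origin: centre of the underside.
- spool: Bystander: upright cord spool with wooden ends, 52 mm diameter, 50 mm high, among the stands. Origin: underside centre.
- jar: Bystander: amber glass jar, 52 mm diameter, 80 mm high, beyond the mat. Origin: underside centre.

How it is judged:
By the outcome, as a careful person would: the job done as asked, in the order asked, and still so for the second after the job is handed in, with the robot touching nothing.
Of stand1, stand2, stand3, stand4, stand5 only 3 to 5 are there at a start; the rules pass over those that are not, and their reading is None.
Of bead1, bead2, bead3, bead4, bead5 only 3 to 5 are there at a start; the rules pass over those that are not, and their reading is None.
At some moment in a run one of stand1, stand2, stand3, stand4, stand5 may be knocked a few centimetres aside while the robot is not near it.
It also fails if it takes over 210 s, if anything falls off the work surface, if the arm or the gripper's body presses on something with over 40 N, if the wrist force passes 120 N, or if a joint passes its speed limit or range.

## Working session

There is one attempt and no reset: what is moved stays moved. The work goes in short steps, Python scripts to look and compute and a tool call to move; the robot and the scene stay as the last step left them, time stands still between calls to the robot, and variables do not carry over. Pictures are saved under pics/ and viewed, at most 14 in all, crops included, and the job is handed in when it is done.

Besides the shell and the picture viewer there is one more tool, called after ">>>" in YAML: its name, and indented under it one key for each argument. play_rows: Moves the arm, as the interface text tells. Its arguments: {"type":"object","properties":{"motion":{"type":"array"},"grip_force":{"type":"number"}},"required":["motion"]}

```bash
mkdir -p pics; ls; python3 - <<'E'
from station import get_obs,camera
import cv2,numpy as np
print(get_obs())
for n in("scene","top"):
    c=camera(n);cv2.imwrite(f"pics/{n}0.png",c["frame"][:,:,::-1]);print(c["camera_matrix"],c["T"],(c["z_map"]>0).mean())
    np.savez(f"{n}0.npz",**c)
E
```

```text
pics
{'time_s': 0.0, 'qpos': array([ 1.08139062e+00,  3.00456120e-01,  1.52158801e+00,  2.79868123e-06,
        1.32068821e+00, -6.66150272e-02]), 'joint_vel': array([-0.00093089, -0.00054666,  0.00030026, -0.00029998, -0.00062264,
       -0.00080531]), 'tau': array([-6.93408697e-05, -5.31815815e+01, -3.52742743e+01,  7.08748936e-02,
        2.43919948e-02, -8.90864521e-05]), 'ee_pos': array([0.22556489, 0.5013536 , 0.2238916 ]), 'eef_rot': array([-3.14045567e+00, -7.85692078e-05,  2.71880124e+00]), 'force': array([ 0.17282107,  0.51205511, -0.3041304 ]), 'moment': array([-0.04467009,  0.00260799,  0.03368147]), 'grip_force': 0.0, 'grip_width': 0.09381449459956646}
[[529.60712526   0.         318.41090989]
 [  0.         529.60712526 239.14339614]
 [  0.           0.           1.        ]] [[ 0.74861309 -0.54885041  0.3719431   1.05947155]
 [ 0.66292547  0.61083642 -0.43290725 -0.51611027]
 [ 0.01040493  0.57065059  0.82112706  1.15095375]
 [ 0.          0.          0.          1.        ]] 0.9961263020833333
[[493.32383497   0.         326.86132359]
 [  0.         493.32383497 239.63151836]
 [  0.           0.           1.        ]] [[ 0.02443445  0.98146531 -0.1900758   0.40661141]
 [-0.99953002  0.02046383 -0.02282471  0.02554618]
 [-0.01851199  0.19054418  0.98150406  0.97017016]
 [ 0.          0.          0.          1.        ]] 0.996025390625
```

View pics/scene0.png

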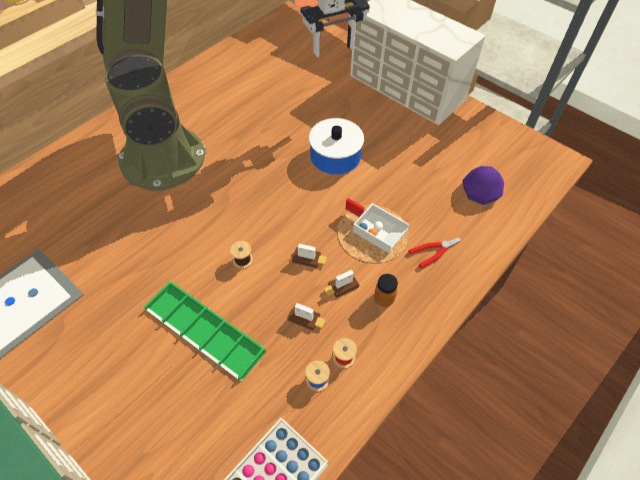

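View pics/top0.png

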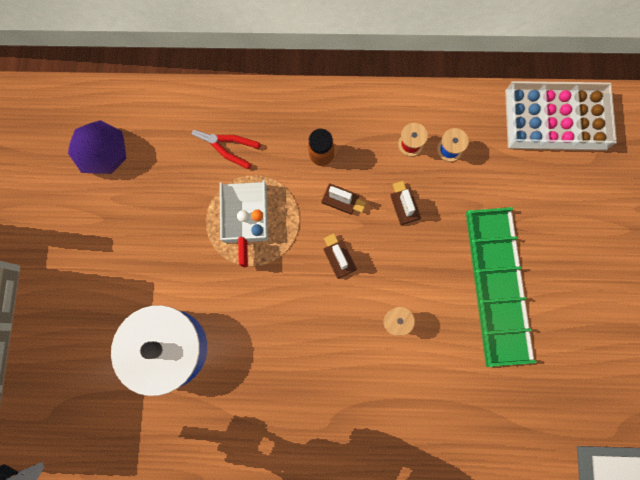

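The views show 3 stands near top pixels (340,198), (405,205) and (340,257), and 3 beads (white, orange, blue) in the pan at (250,222). The bin is at (155,350), the tray at (500,287), the spool at (399,321) and the jar at (320,147).

```bash
cat > h.py <<'E'
import numpy as np,cv2
def cloud(c):
    K=c["camera_matrix"];z=c["z_map"].astype(float);v,u=np.mgrid[:480,:640]
    P=np.stack([(u-K[0,2])/K[0,0]*z,-(v-K[1,2])/K[1,1]*z,-z,np.ones_like(z)],-1)
    W=(P@np.asarray(c["T"]).T)[...,:3];W[z==0]=np.nan
    return W
def rect(p):
    (c,s,a)=cv2.minAreaRect((p[:,:2]*1000).astype(np.float32));return np.round(c,1),np.round(s,1),round(a,1)
E
cat > m.py <<'E'
from h import *
import sys
t=sys.argv[1] if len(sys.argv)>1 else "0"
for n in("top","scene"):
    c=np.load(f"{n}{t}.npz");W=cloud(c);F=c["frame"].astype(int);x,y,z=np.moveaxis(W,-1,0)
    hsv=cv2.cvtColor(c["frame"],cv2.COLOR_RGB2HSV).astype(int);H,S,V=np.moveaxis(hsv,-1,0)
    reg=(x>.2)&(x<.9)&(y>-.5)&(y<.5)
    def comps(nm,m,mn=15):
        k,l,st,ce=cv2.connectedComponentsWithStats((m&reg).astype(np.uint8))
        for i in range(1,k):
            if st[i,4]>=mn:
                p=W[l==i];print(n,nm,ce[i].round(0),st[i,4],rect(p),"z",np.round(np.nanpercentile(p[:,2],[5,50,95])*1000,1),"med",np.round(np.median(p,0)*1000,1))
    comps("green",(H>50)&(H<80)&(S>120),100)
    comps("whitehi",(S<60)&(V>120)&(z>.045),25)
    comps("fin",(S<70)&(V>150)&(z>.03)&(z<.065)&(y<.17),20)
    comps("brass",(H>15)&(H<30)&(S>140)&(V>120)&(z<.03)&(z>.006),8)
    comps("red",((H<5)|(H>174))&(S>180)&(z>.03),10)
    comps("tall",(z>.045)&(z<.13),60)
E
python3 m.py; python3 - <<'E'
import cv2
a=cv2.imread("pics/top0.png")[120:340,180:540];cv2.imwrite("pics/c1.png",cv2.resize(a,None,fx=2.2,fy=2.2,interpolation=2))
E
```

```text
top green [497. 287.] 6629 (array([ 510. , -286.4]), array([301.4,  89.5]), 5.7) z [ 3.1  6.4 22.6] med [ 505.  -283.9    6.4]
top whitehi [340. 193.] 155 (array([677.7,  24. ]), array([42.9, 13.2]), 68.9) z [48.4 54.  57.1] med [676.7  23.9  54. ]
top whitehi [408. 201.] 152 (array([ 664.7, -106.8]), array([43.8, 12.6]), 19.8) z [48.2 53.7 56.7] med [ 663.  -106.6   53.7]
top whitehi [339. 256.] 147 (array([554.5,  22.7]), array([42.8, 11.9]), 27.7) z [50.7 54.5 56.6] med [554.3  23.1  54.5]
top whitehi [155. 350.] 5927 (array([374.2, 348.4]), array([155.9, 155.7]), 44.3) z [74.  76.7 79.3] med [373.1 346.2  76.7]
top fin [550. 126.] 866 (array([ 845.7, -409. ]), array([182.6, 107. ]), 89.6) z [31.  36.5 42. ] med [ 819.1 -386.8   36.5]
top fin [340. 193.] 190 (array([677.7,  24. ]), array([42.9, 13.2]), 68.9) z [33.9 53.3 56.9] med [676.   24.7  53.3]
top fin [407. 201.] 192 (array([ 664.6, -106.6]), array([43.8, 12.8]), 19.1) z [33.  53.  56.5] med [ 662.7 -105.3   53. ]
top fin [265. 230.] 27 (array([606.4, 169. ]), array([33.1,  2.3]), 4.2) z [31.1 35.6 39.2] med [603.7 168.8  3
[... 4190 characters left out ...]
,  21.8]), array([42.9, 16.1]), 24.8) z [46.4 53.2 57.1] med [558.4  21.5  53.2]
scene tall [344. 276.] 108 (array([679. ,  23.9]), array([44.9, 15.4]), 70.6) z [46.1 53.  58. ] med [680.7  23.7  53. ]
scene tall [387. 286.] 445 (array([776. ,  62.2]), array([47.5, 47.8]), 48.8) z [48.5 78.8 83.7] med [779.3  56.9  78.8]
scene tall [304. 309.] 115 (array([ 666.6, -107.8]), array([44.9, 13.8]), 19.5) z [47.4 53.7 57.8] med [ 667.3 -107.9   53.7]
scene tall [345. 349.] 419 (array([ 800.5, -118.2]), array([50.6, 51.5]), 19.5) z [47.3 50.8 54.2] med [ 800.9 -119.1   50.8]
scene tall [317. 372.] 450 (array([ 791.4, -199.1]), array([49.6, 53.1]), 42.1) z [47.2 51.  54.3] med [ 790.7 -199.5   51. ]
```

View pics/c1.png

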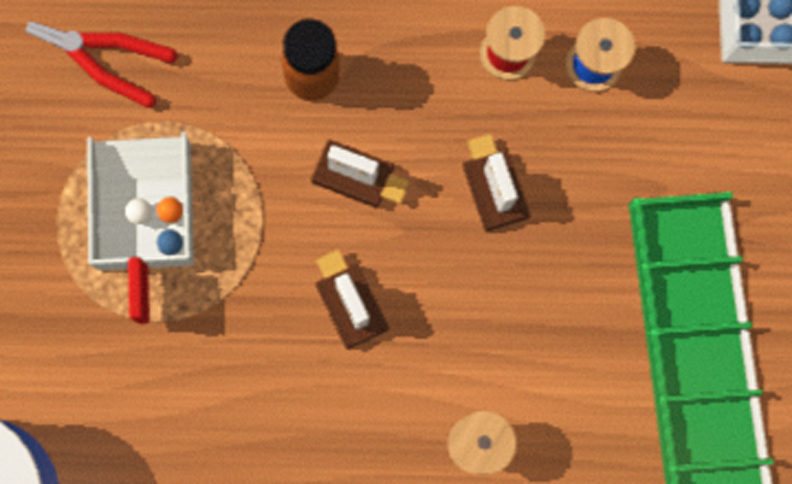

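```bash
cat > m2.py <<'E'
from h import *
for n in("top","scene"):
    c=np.load(f"{n}0.npz");W=cloud(c);x,y,z=np.moveaxis(W,-1,0)
    hsv=cv2.cvtColor(c["frame"],cv2.COLOR_RGB2HSV).astype(int);H,S,V=np.moveaxis(hsv,-1,0)
    box=(x>.5)&(x<.74)&(y>.12)&(y<.31)
    print(n,"pan",rect(W[box&(S<70)&(V>110)&(z>.006)]),"rim",rect(W[box&(S<70)&(V>110)&(z>.033)&(z<.042)]))
    red=((H<6)|(H>172))&(S>170)&(z>.05)&box
    print("handle top",red.sum(),rect(W[red]))
    t=(x>.33)&(x<.7)&(y<-.2)&(y>-.37)&(z>.015)&(z<.03); print("tray walls",rect(W[t]))
    t=(x>.33)&(x<.7)&(y<-.2)&(y>-.37)&(z>.004)&((S<60)&(V>140)|(H>50)&(H<80)&(S>120)); print("tray all",rect(W[t]))
    k=(np.hypot(x-.374,y-.348)<.03)&(z>.1)&(z<.125);print("knob",k.sum(),rect(W[k]),np.median(z[k]))
    l=(np.hypot(x-.374,y-.348)<.1)&(z>.068)&(z<.084);print("lid",cv2.minEnclosingCircle((W[l][:,:2]*1000).astype(np.float32)))
E
python3 m2.py
```

```text
top pan (array([644.5, 214.8]), array([116.8,  87.9]), 4.3) rim (array([643.9, 214.8]), array([115.7,  87.9]), 4.3)
handle top 174 (array([559. , 208.1]), array([51.7, 12. ]), 5.5)
tray walls (array([ 510.9, -286.7]), array([299.9,  90.3]), 5.7)
tray all (array([ 510.9, -287.3]), array([299.8,  91.9]), 5.8)
knob 257 (array([373.9, 347.9]), array([28.6, 28.9]), 79.8) 0.10944427382448807
lid ((374.2704772949219, 348.97406005859375), 79.57098388671875)
scene pan (array([641.2, 224.5]), array([129.3, 115.3]), 1.9) rim (array([645.3, 215.6]), array([118.3,  94.3]), 4.0)
handle top 103 (array([560.4, 207.7]), array([54.6, 15.2]), 2.4)
tray walls (array([ 511.9, -286.2]), array([302.8,  89.2]), 5.8)
tray all (array([ 512.3, -286.5]), array([301.8,  89.3]), 5.7)
knob 79 (array([376.9, 347.5]), array([25.5, 31.7]), 41.1) 0.10812405229568944
lid ((376.9368896484375, 349.7521667480469), 82.10213470458984)
```

```bash
cat > plan.py <<'E'
import numpy as np
from scipy.spatial.transform import Rotation as R
from station import get_obs
def pose(x,y,z,yaw,tilt=0):  # mm, deg; tool down, tilt about tool y
    return np.array([x,y,z])/1000,R.from_euler('z',yaw,degrees=True)*R.from_euler('x',180,degrees=True)*R.from_euler('y',tilt,degrees=True)
def cur():
    o=get_obs();return o["ee_pos"],R.from_euler('xyz',o["eef_rot"])
def rows(start,targets):
    """fractions of each target from start (one call)"""
    p0,r0=start
    for p,r in targets:
        d=r0.inv().apply(p-p0);w=(r0.inv()*r).as_rotvec()
        print(np.round(np.r_[d/.25,w/(2*np.pi)],4).tolist(), "mm",round(np.linalg.norm(d)*1000),"deg",round(np.degrees(np.linalg.norm(w)),1))
E
python3 - <<'E'
from plan import *
s=cur();Y=np.degrees(get_obs()["eef_rot"][2])
K=(374.5,348.2);L=(549.5,398.2)
a=pose(*K,170,Y);b=pose(*K,98,Y)
print("1");rows(s,[a,b]);print("lift then");rows(b,[pose(*K,135,Y),pose(*L,120,Y)]);print("down");rows(pose(*L,120,Y),[pose(*L,36,Y)])
E
```

```text
1
[-0.7947, -0.3141, 0.2159, -0.0002, -0.0, 0.0] mm 220 deg 0.1
[-0.7947, -0.3138, 0.5039, -0.0002, -0.0, 0.0] mm 248 deg 0.1
lift then
[0.0, 0.0, -0.148, 0.0, 0.0, 0.0] mm 37 deg 0.0
[-0.5563, 0.4696, -0.088, 0.0, 0.0, 0.0] mm 183 deg 0.0
down
[0.0, -0.0, 0.336, 0.0, 0.0, 0.0] mm 84 deg 0.0
```

>>> play_rows:
  motion:
    - [[-0.4,-0.157,0.108,0,0,0,0.3],[-0.7947,-0.314,0.2159,0,0,0,0.3],[-0.7947,-0.314,0.2159,0,0,0,0.3],[-0.7947,-0.314,0.2159,0,0,0,0.3],[-0.7947,-0.314,0.2159,0,0,0,0.3],[-0.7947,-0.314,0.2159,0,0,0,0.3],[-0.7947,-0.314,0.3,0,0,0,0.3],[-0.7947,-0.314,0.4,0,0,0,0.3],[-0.7947,-0.314,0.5039,0,0,0,0.3],[-0.7947,-0.314,0.5039,0,0,0,0.3]]
  grip_force: 30

```text
time_s: 1.1
ee_pos: [0.3737, 0.3491, 0.0969]
eef_rot: [-3.14, -0.001, 2.72]
force: [0.0, -0.3, 0.8]
grip_width: 0.0611
grip_force: 0.0
```

>>> play_rows:
  motion:
    - [[0,0,0,0,0,0,-0.6],[0,0,0,0,0,0,-0.6],[0,0,0,0,0,0,-0.6],[0,0,0,0,0,0,-0.6],[0,0,0,0,0,0,-0.6]]
  grip_force: 30

```text
time_s: 1.6
ee_pos: [0.3746, 0.3486, 0.0987]
eef_rot: [3.141, 0.0, 2.719]
force: [-1.5, 0.9, 2.0]
grip_width: 0.0295
grip_force: 30.0
```

>>> play_rows:
  motion:
    - [[0,0,-0.07,0,0,0,-0.6],[0,0,-0.148,0,0,0,-0.6],[0,0,-0.148,0,0,0,-0.6],[-0.14,0.117,-0.13,0,0,0,-0.6],[-0.28,0.235,-0.12,0,0,0,-0.6],[-0.42,0.352,-0.1,0,0,0,-0.6],[-0.5563,0.4696,-0.088,0,0,0,-0.6],[-0.5563,0.4696,-0.088,0,0,0,-0.6],[-0.5563,0.4696,-0.088,0,0,0,-0.6]]

```text
time_s: 2.5
ee_pos: [0.5494, 0.398, 0.118]
eef_rot: [-3.139, -0.002, 2.718]
force: [-0.2, -0.1, -0.6]
grip_width: 0.0293
grip_force: 30.0
```

>>> play_rows:
  motion:
    - [[0,0,0.1,0,0,0,-0.6],[0,0,0.2,0,0,0,-0.6],[0,0,0.27,0,0,0,-0.6],[0,0,0.31,0,0,0,-0.6],[0,0,0.336,0,0,0,-0.6],[0,0,0.336,0,0,0,-0.6]]

```text
time_s: 3.1
ee_pos: [0.5494, 0.3984, 0.0363]
eef_rot: [-3.141, -0.0, 2.719]
force: [1.0, 0.1, -1.7]
grip_width: 0.0294
grip_force: 30.0
```

>>> play_rows:
  motion:
    - [[0,0,0,0,0,0,0.3],[0,0,0,0,0,0,0.3],[0,0,0,0,0,0,0.3],[0,0,0,0,0,0,0.3],[0,0,-0.2,0,0,0,0.3],[0,0,-0.36,0,0,0,0.3],[0,0,-0.36,0,0,0,0.3]]

```text
time_s: 3.8
ee_pos: [0.5516, 0.3998, 0.1333]
eef_rot: [3.133, 0.005, 2.719]
force: [0.2, 0.0, -0.4]
grip_width: 0.0612
grip_force: 0.0
```

```bash
python3 - <<'E'
from plan import *
s=cur();o=get_obs();print(o["qpos"],s[0])
G=(555.8,207.8)
rows(s,[pose(*G,110,184.5),pose(*G,45,184.5)])
E
```

```text
[ 5.73343937e-01  6.65139196e-01  1.20252722e+00  2.90023941e-05
  1.26398060e+00 -5.74698935e-01] [0.55162868 0.39975964 0.13333364]
[-0.3298, -0.6942, 0.0893, 0.0011, 0.0012, -0.0798] mm 193 deg 28.7
[-0.3284, -0.6963, 0.3493, 0.0011, 0.0012, -0.0798] mm 211 deg 28.7
```

>>> play_rows:
  motion:
    - [[-0.1,-0.2,0.05,0,0,-0.024,0.0],[-0.2,-0.4,0.06,0,0,-0.048,0.0],[-0.33,-0.694,0.07,0,0,-0.08,0.0],[-0.33,-0.694,0.07,0,0,-0.08,0.0],[-0.33,-0.694,0.07,0,0,-0.08,0.0],[-0.33,-0.694,0.07,0,0,-0.08,0.0],[-0.33,-0.694,0.07,0,0,-0.08,0.0]]

```text
time_s: 4.5
ee_pos: [0.5537, 0.2072, 0.1089]
eef_rot: [3.141, 0.0, -3.062]
force: [0.9, 0.2, 0.7]
grip_width: 0.0469
grip_force: 0.0
```

```bash
python3 - <<'E'
from plan import *
from h import *
from station import camera
c=camera("top");np.savez("top1.npz",**c);W=cloud(c);x,y,z=np.moveaxis(W,-1,0)
l=(np.hypot(x-.55,y-.398)<.1)&(z>.006)&(z<.02);print("lid",cv2.minEnclosingCircle((W[l][:,:2]*1000).astype(np.float32)),np.median(z[l]))
cv2.imwrite("pics/top1.png",c["frame"][:,:,::-1])
s=cur();o=get_obs();print(o["qpos"],s[0])
G=(555.8,207.8)
rows(s,[pose(*G,45,184.5)])
E
```

```text
lid ((555.121826171875, 410.771240234375), 85.11560821533203) 0.01247776121468469
[ 2.96595314e-01  5.04949126e-01  1.51720055e+00  1.17384087e-04
  1.11937684e+00 -1.35488570e+00] [0.55360615 0.20748621 0.10882805]
[-0.0088, 0.0005, 0.2553, 0.0, 0.0, 0.0003] mm 64 deg 0.1
```

View pics/top1.png

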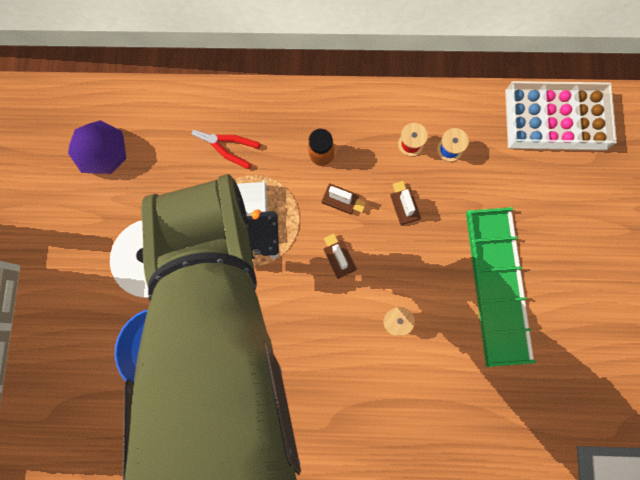

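The lid is on the bench, with its centre near pixel (150,257), and the bin at (150,350) is open. The arm is above the pan handle and the stands haven't moved.

>>> play_rows:
  motion:
    - [[-0.009,0,0.09,0,0,0,0.0],[-0.009,0,0.18,0,0,0,0.0],[-0.009,0,0.2553,0,0,0,0.0],[-0.009,0,0.2553,0,0,0,0.0],[-0.009,0,0.2553,0,0,0,-0.9],[-0.009,0,0.2553,0,0,0,-0.9],[-0.009,0,0.2553,0,0,0,-0.9],[-0.009,0,0.2553,0,0,0,-0.9],[-0.009,0,0.2553,0,0,0,-0.9],[-0.009,0,0.2553,0,0,0,-0.9]]
  grip_force: 60

```text
time_s: 5.55
ee_pos: [0.5561, 0.2067, 0.0456]
eef_rot: [3.141, 0.001, -3.062]
force: [-1.3, 0.4, 4.3]
grip_width: 0.0118
grip_force: 60.0
```

>>> play_rows:
  motion:
    - [[0,0,-0.02,0,0,0,-0.9],[0,0,-0.06,0,0,0,-0.9],[0,0,-0.12,0,0,0,-0.9],[0,0,-0.2,0,0,0,-0.9],[0,0,-0.28,0,0,0,-0.9],[0,0,-0.36,0,0,0,-0.9],[0,0,-0.4,0,0,0,-0.9],[0,0,-0.4,0,0,0,-0.9]]

```text
time_s: 6.35
ee_pos: [0.5565, 0.2067, 0.1471]
eef_rot: [3.141, 0.003, -3.062]
force: [-0.1, -0.5, -2.2]
grip_width: 0.0116
grip_force: 60.0
```

```bash
python3 - <<'E'
from plan import *
from h import *
from station import camera
c=camera("scene");cv2.imwrite("pics/s2.png",cv2.resize(c["frame"][60:340,150:510,::-1],None,fx=2,fy=2))
s=cur();o=get_obs();print(o["qpos"],s[0],o["moment"],o["grip_width"])
E
```

```text
[ 2.93999420e-01  4.66498953e-01  1.48145541e+00 -3.46091379e-06
  1.19276887e+00 -1.35664821e+00] [0.55598601 0.20657785 0.14560812] [ 0.01855442  0.23109512 -0.013612  ] 0.01168555649877255
```

View pics/s2.png

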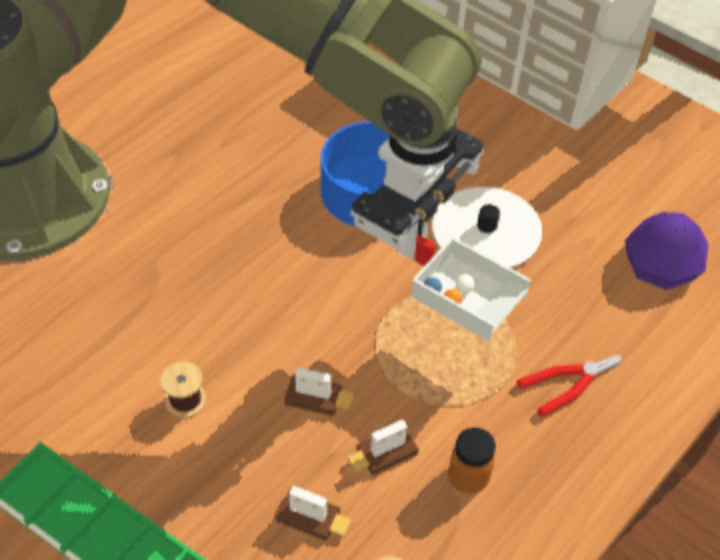

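The pan is lifted level and holds the three beads. The lid lies at (487,230) in the crop, and the open bin is behind it.

```bash
cat >> plan.py <<'E'
def pour(th,lipz,lip=(344.6,345.6),yaw=4.5):
    t=np.radians(th);u=np.array([np.cos(np.radians(yaw)),np.sin(np.radians(yaw))])
    g=np.array(lip)-u*(147*np.cos(t)-24*np.sin(t))
    return pose(g[0],g[1],lipz+147*np.sin(t)+24*np.cos(t),yaw+180,th)
E
python3 - <<'E'
from plan import *
s=cur();e=pour(0,112);print(e[0])
rows(s,[e])
print("tilt");rows(e,[pour(t,110-.3*t) for t in (6,12,18,25)])
print("tilt2");rows(pour(25,102.5),[pour(t,110-.3*t) for t in (28,31,34,37,40,43,46,49,52)])
E
```

```text
[0.19805315 0.33406651 0.136     ]
[1.3865, 0.6225, 0.0374, 0.0, 0.0001, 0.0002] mm 380 deg 0.1
tilt
[-0.0133, 0.0, -0.0457, 0.0, 0.0167, 0.0] mm 12 deg 6.0
[-0.0328, -0.0, -0.0978, 0.0, 0.0333, -0.0] mm 26 deg 12.0
[-0.0584, 0.0, -0.1474, -0.0, 0.05, 0.0] mm 40 deg 18.0
[-0.0957, 0.0, -0.2015, 0.0, 0.0694, -0.0] mm 56 deg 25.0
tilt2
[-0.0074, -0.0, -0.0274, 0.0, 0.0083, 0.0] mm 7 deg 3.0
[-0.0163, 0.0, -0.0544, -0.0, 0.0167, 0.0] mm 14 deg 6.0
[-0.0268, -0.0, -0.081, 0.0, 0.025, -0.0] mm 21 deg 9.0
[-0.0389, -0.0, -0.1071, 0.0, 0.0333, -0.0] mm 28 deg 12.0
[-0.0525, -0.0, -0.1326, 0.0, 0.0417, 0.0] mm 36 deg 15.0
[-0.0676, -0.0, -0.1574, -0.0, 0.05, -0.0] mm 43 deg 18.0
[-0.0841, 0.0, -0.1815, 0.0, 0.0583, 0.0] mm 50 deg 21.0
[-0.1021, 0.0, -0.2048, 0.0, 0.0667, -0.0] mm 57 deg 24.0
[-0.1214, 0.0, -0.2271, -0.0, 0.075, -0.0] mm 64 deg 27.0
```

>>> play_rows:
  motion:
    - [[0.02,0.009,0,0,0,0,-0.9],[0.06,0.027,0,0,0,0,-0.9],[0.12,0.054,0,0,0,0,-0.9],[0.2,0.09,0,0,0,0,-0.9],[0.29,0.13,0,0,0,0,-0.9],[0.38,0.17,0,0,0,0,-0.9],[0.47,0.211,0,0,0,0,-0.9],[0.56,0.251,0,0,0,0,-0.9],[0.65,0.292,0,0,0,0,-0.9],[0.74,0.332,0,0,0,0,-0.9]]

```text
time_s: 7.4
ee_pos: [0.3629, 0.2747, 0.1446]
eef_rot: [-3.141, -0.001, -3.062]
force: [-0.0, 0.8, -2.3]
grip_width: 0.0114
grip_force: 60.0
```

>>> play_rows:
  motion:
    - [[0.09,0.04,0,0,0,0,-0.9],[0.18,0.081,0,0,0,0,-0.9],[0.27,0.121,0.01,0,0,0,-0.9],[0.36,0.161,0.02,0,0,0,-0.9],[0.45,0.202,0.0374,0,0,0,-0.9],[0.53,0.238,0.0374,0,0,0,-0.9],[0.59,0.265,0.0374,0,0,0,-0.9],[0.63,0.282,0.0374,0,0,0,-0.9],[0.6465,0.2905,0.0374,0,0,0,-0.9],[0.6465,0.2905,0.0374,0,0,0,-0.9]]

```text
time_s: 8.4
ee_pos: [0.1977, 0.334, 0.1357]
eef_rot: [-3.142, -0.0, -3.061]
force: [0.6, -0.4, -1.6]
grip_width: 0.0113
grip_force: 60.0
```

```bash
python3 - <<'E'
from plan import *
from station import camera
import cv2
c=camera("scene");cv2.imwrite("pics/s3.png",cv2.resize(c["frame"][60:260,220:480,::-1],None,fx=2.5,fy=2.5))
s=cur();o=get_obs();print(o["qpos"],s[0],o["moment"],o["grip_width"])
E
```

```text
[ 9.41103176e-01  4.33275071e-02  2.04685731e+00 -8.65048890e-05
  1.05139138e+00 -7.09774010e-01] [0.1980801  0.33396526 0.13574433] [ 0.01833861  0.19729815 -0.02445263] 0.011488589071251637
```

View pics/s3.png

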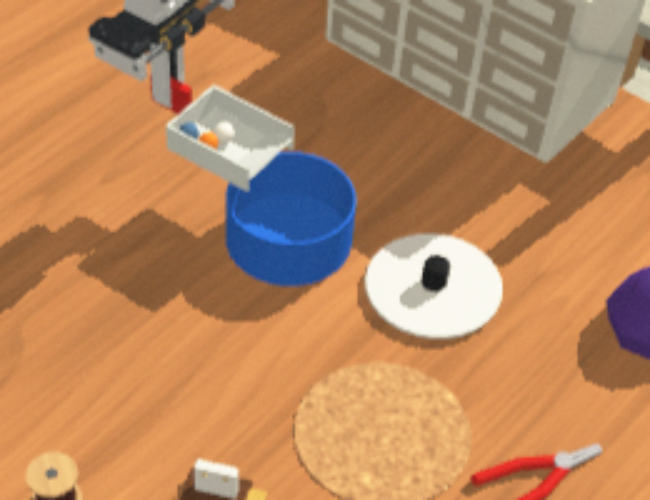

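The pan's lip is over the near-left part of the open bin, around crop (270,165), with all three beads still in the pan at (210,135).

>>> play_rows:
  motion:
    - [[-0.0133,0,-0.0457,0,0.0167,0,-0.9],[-0.0328,0,-0.0978,0,0.0333,0,-0.9],[-0.0584,0,-0.1474,0,0.05,0,-0.9],[-0.0957,0,-0.2015,0,0.0694,0,-0.9],[-0.0957,0,-0.2015,0,0.0694,0,-0.9],[-0.0957,0,-0.2015,0,0.0694,0,-0.9]]

```text
time_s: 9.05
ee_pos: [0.2225, 0.3355, 0.1854]
eef_rot: [-3.141, -0.435, -3.064]
force: [-1.2, 0.6, -2.8]
grip_width: 0.0115
grip_force: 60.0
```

```bash
python3 - <<'E'
from plan import *
s=cur();o=get_obs();print(o["qpos"],s[0],pour(25,102.5)[0]);rows(s,[pour(25,102.5)])
E
```

```text
[ 0.73182726  0.19948569  1.80027143  0.25924174  1.49796154 -0.98260891] [0.22251789 0.33554224 0.18544661] [0.22189502 0.33594291 0.18637627]
[0.0037, 0.0018, -0.0024, -0.0001, 0.0002, -0.0001] mm 1 deg 0.1
```

Tracking is good. Next I'll tilt to 52°, hold, then tilt slightly further.

>>> play_rows:
  motion:
    - [[-0.0074,0,-0.0274,0,0.0083,0,-0.9],[-0.0163,0,-0.0544,0,0.0167,0,-0.9],[-0.0268,0,-0.081,0,0.025,0,-0.9],[-0.0389,0,-0.1071,0,0.0333,0,-0.9],[-0.0525,0,-0.1326,0,0.0417,0,-0.9],[-0.0676,0,-0.1574,0,0.05,0,-0.9],[-0.0841,0,-0.1815,0,0.0583,0,-0.9],[-0.1021,0,-0.2048,0,0.0667,0,-0.9],[-0.1214,0,-0.2271,0,0.075,0,-0.9],[-0.1214,0,-0.2271,0,0.075,0,-0.9]]

```text
time_s: 10.05
ee_pos: [0.2731, 0.34, 0.2239]
eef_rot: [-3.139, -0.907, -3.064]
force: [0.5, -0.7, -1.7]
grip_width: 0.0118
grip_force: 60.0
```

>>> play_rows:
  motion:
    - [[0,0,0,0,0,0,-0.9],[0,0,0,0,0,0,-0.9],[0,0,0,0,0,0,-0.9],[0,0,0,0,0,0,-0.9],[0,0,0,0,0,0,-0.9],[0,0,0,0,0,0,-0.9],[0,0,0,0,0,0,-0.9],[0,0,0,0,0,0,-0.9]]

```text
time_s: 10.85
ee_pos: [0.2732, 0.34, 0.2248]
eef_rot: [-3.142, -0.907, -3.062]
force: [0.1, -0.5, -1.8]
grip_width: 0.0117
grip_force: 60.0
```

```bash
python3 - <<'E'
from plan import *
from station import camera
import cv2
c=camera("scene");a=cv2.resize(c["frame"][60:220,260:420,::-1],None,fx=2.4,fy=2.4)
c=camera("top");b=cv2.resize(c["frame"][270:430,80:240,::-1],None,fx=2.4,fy=2.4);cv2.imwrite("pics/s4.png",cv2.hconcat([a,b]))
s=cur();o=get_obs();print(o["qpos"],s[0],o["moment"],o["eef_rot"])
rows(s,[pour(25,108),pour(0,125)])
rows(pour(0,125),[pose(555.8,206.6,145,184.5)])
E
```

```text
[ 0.58519775  0.48006707  1.50533128  0.42561591  1.9637198  -1.07048307] [0.27317296 0.3400528  0.22478022] [ 0.04219617 -0.57033432 -0.04808425] [-3.14152678 -0.90732615 -3.06183407]
[0.023, -0.0, 0.2432, -0.0001, -0.075, 0.0002] mm 61 deg 27.0
[-0.0532, 0.0001, 0.4242, -0.0001, -0.1444, 0.0002] mm 107 deg 52.0
[-1.3866, -0.6206, 0.016, 0.0, 0.0, 0.0] mm 380 deg 0.0
```

View pics/s4.png

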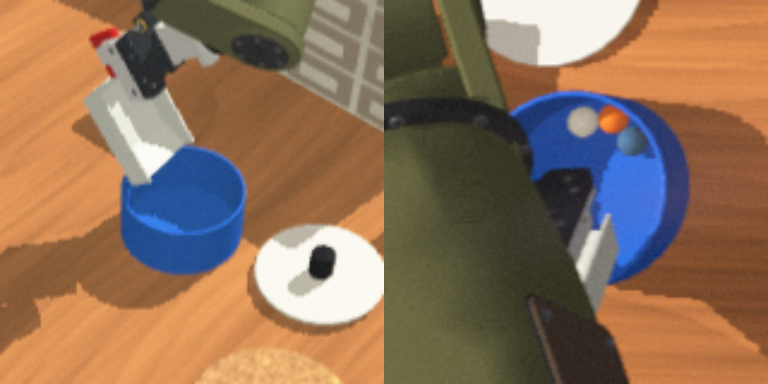

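The left view shows the pan empty. The right view shows all three beads (white, orange, blue) in the bin near (605,125). Next I'll level the pan and take it back.

>>> play_rows:
  motion:
    - [[0.02,0,0.08,0,-0.022,0,-0.9],[0.023,0,0.16,0,-0.045,0,-0.9],[0.023,0,0.2432,0,-0.075,0,-0.9],[0.023,0,0.2432,0,-0.075,0,-0.9],[0,0,0.3,0,-0.0975,0,-0.9],[-0.03,0,0.36,0,-0.12,0,-0.9],[-0.0532,0,0.4242,0,-0.1444,0,-0.9],[-0.0532,0,0.4242,0,-0.1444,0,-0.9],[-0.0532,0,0.4242,0,-0.1444,0,-0.9]]

```text
time_s: 11.85
ee_pos: [0.1977, 0.3343, 0.1495]
eef_rot: [-3.141, -0.002, -3.061]
force: [0.0, -0.5, -1.4]
grip_width: 0.0119
grip_force: 60.0
```

>>> play_rows:
  motion:
    - [[-0.06,-0.027,0,0,0,0,-0.9],[-0.16,-0.072,0,0,0,0,-0.9],[-0.28,-0.125,0,0,0,0,-0.9],[-0.4,-0.179,0,0,0,0,-0.9],[-0.52,-0.233,0.016,0,0,0,-0.9],[-0.64,-0.286,0.016,0,0,0,-0.9],[-0.76,-0.34,0.016,0,0,0,-0.9],[-0.88,-0.394,0.016,0,0,0,-0.9],[-0.96,-0.43,0.016,0,0,0,-0.9],[-0.96,-0.43,0.016,0,0,0,-0.9]]

```text
time_s: 12.85
ee_pos: [0.4487, 0.2444, 0.1448]
eef_rot: [3.141, -0.002, -3.066]
force: [0.4, -0.3, -2.7]
grip_width: 0.0114
grip_force: 60.0
```

```bash
python3 - <<'E'
from plan import *
s=cur();print(s[0],get_obs()["eef_rot"])
rows(s,[pose(555.8,206.6,110,184.5),pose(555.8,206.6,45.5,184.5)])
E
```

```text
[0.44871224 0.24439004 0.14484728] [ 3.14105702e+00 -1.81599726e-03 -3.06559265e+00]
[-0.4159, -0.1833, 0.1385, 0.0001, -0.0003, -0.0004] mm 119 deg 0.2
[-0.4164, -0.1835, 0.3965, 0.0001, -0.0003, -0.0004] mm 151 deg 0.2
```

>>> play_rows:
  motion:
    - [[-0.14,-0.06,0.04,0,0,0,-0.9],[-0.28,-0.12,0.08,0,0,0,-0.9],[-0.416,-0.1833,0.13,0,0,0,-0.9],[-0.416,-0.1833,0.2,0,0,0,-0.9],[-0.416,-0.1833,0.28,0,0,0,-0.9],[-0.416,-0.1833,0.34,0,0,0,-0.9],[-0.416,-0.1833,0.375,0,0,0,-0.9],[-0.416,-0.1833,0.39,0,0,0,-0.9],[-0.416,-0.1833,0.397,0,0,0,-0.9],[-0.416,-0.1833,0.397,0,0,0,-0.9]]

```text
time_s: 13.85
ee_pos: [0.5534, 0.2088, 0.0463]
eef_rot: [3.141, 0.001, -3.062]
force: [-0.6, 0.3, -1.2]
grip_width: 0.0117
grip_force: 60.0
```

>>> play_rows:
  motion:
    - [[0,0,0,0,0,0,-0.2],[0,0,0,0,0,0,-0.2],[0,0,0,0,0,0,-0.2],[0,0,0,0,0,0,-0.2],[0,0,-0.15,0,0,0,-0.2],[0,0,-0.3,0,0,0,-0.2],[0,0,-0.36,0,0,0,-0.2],[0,0,-0.36,0,0,0,-0.2],[0,0,-0.36,0,0,0,-0.2]]

```text
time_s: 14.75
ee_pos: [0.5527, 0.2085, 0.1344]
eef_rot: [-3.141, -0.001, -3.062]
force: [0.2, -0.3, -1.1]
grip_width: 0.0377
grip_force: 0.0
```

```bash
python3 - <<'E'
from plan import *
from h import *
from station import camera
for n in("top","scene"):
    c=camera(n);np.savez(n+"5.npz",**c);W=cloud(c);x,y,z=np.moveaxis(W,-1,0)
    k=(np.hypot(x-.55,y-.398)<.03)&(z>.035)&(z<.055);print("knob",k.sum(),rect(W[k]),np.median(z[k]) if k.any() else 0)
    b=(x>.5)&(x<.74)&(y>.12)&(y<.31)&(z>.033)&(z<.042);print("pan rim",rect(W[b]))
s=cur();print(s[0]);K=(549.5,398.2)
rows(s,[pose(*K,120,155.8),pose(*K,36,155.8)])
B=(374.5,348.2)
rows(pose(*K,36,155.8),[pose(*K,130,155.8),pose(*B,130,155.8)]);rows(pose(*B,130,155.8),[pose(*B,99,155.8)])
E
python3 m.py 5 | grep -E "fin|brass"
```

```text
knob 0 (array([0., 0.]), array([0., 0.]), 0.0) 0
pan rim (array([676.1, 176.7]), array([52.7,  3.3]), 5.5)
knob 87 (array([551.3, 397. ]), array([29.1, 29.9]), 6.8) 0.044777876175737585
pan rim (array([615.3, 214.4]), array([172. ,  92.7]), 4.9)
[0.5524868  0.20841321 0.13382947]
[-0.0488, 0.7577, 0.0547, -0.0002, -0.0004, 0.0799] mm 190 deg 28.8
[-0.0497, 0.7579, 0.3907, -0.0002, -0.0004, 0.0799] mm 214 deg 28.8
[0.0, 0.0, -0.376, 0.0, 0.0, 0.0] mm 94 deg 0.0
[0.5565, -0.4694, -0.376, 0.0, 0.0, 0.0] mm 205 deg 0.0
[-0.0, -0.0, 0.124, 0.0, 0.0, 0.0] mm 31 deg 0.0
top fin [550. 126.] 894 (array([ 846. , -408.6]), array([181.3, 107.6]), 89.9) z [31.1 36.6 42. ] med [ 815.3 -387.2   36.6]
top fin [340. 194.] 201 (array([677.4,  24.4]), array([43.1, 13.1]), 69.5) z [32.5 53.2 56.3] med [676.   23.9  53.2]
top fin [407. 202.] 201 (array([ 664.3, -106.5]), array([43.7, 12.6]), 19.0) z [34.  53.3 57.1] med [ 662.5 -105.4   53.3]
top fin [339. 256.] 162 (array([554.7,  22.9]), array([43.7, 11.6]), 27.3) z [42.7 54.1 56.8] med [554.7  23.2  54.1]
top brass [597. 123.] 10 (array([ 840. , -491.
[... 592 characters left out ...]
678.6,  24.1]), array([44.3, 15.3]), 70.7) z [33.5 50.9 57.6] med [680.7  21.2  50.9]
scene fin [303. 310.] 158 (array([ 666.4, -107. ]), array([44. , 14.7]), 20.0) z [32.2 51.4 56.6] med [ 667.4 -108.7   51.4]
scene fin [270. 451.] 627 (array([ 846.7, -397.8]), array([158.6, 104.4]), 89.8) z [31.8 38.3 43.3] med [ 807.3 -385.1   38.3]
scene brass [322. 260.] 66 (array([592.8,  41.8]), array([19.9, 25.6]), 28.2) z [10.4 13.9 18.7] med [594.   40.9  13.9]
scene brass [329. 290.] 76 (array([664.3, -13.6]), array([20.1, 24. ]), 73.2) z [11.1 14.5 17.3] med [665.1 -13.7  14.5]
scene brass [320. 322.] 82 (array([704.3, -91.5]), array([19.8, 27.6]), 20.3) z [10.7 14.6 19.2] med [705.6 -94.   14.6]
```

>>> play_rows:
  motion:
    - [[-0.01,0.2,0.02,0,0,0.02,0.3],[-0.02,0.4,0.03,0,0,0.04,0.3],[-0.035,0.6,0.04,0,0,0.06,0.3],[-0.0488,0.7577,0.0547,0,0,0.08,0.3],[-0.0488,0.7577,0.0547,0,0,0.08,0.3],[-0.0488,0.7577,0.15,0,0,0.08,0.3],[-0.0488,0.7577,0.25,0,0,0.08,0.3],[-0.0488,0.7577,0.35,0,0,0.08,0.3],[-0.0488,0.7577,0.39,0,0,0.08,0.3],[-0.0488,0.7577,0.39,0,0,0.08,0.3]]
  grip_force: 30

```text
time_s: 15.85
ee_pos: [0.5495, 0.3975, 0.0362]
eef_rot: [-3.138, -0.002, 2.719]
force: [-0.1, 0.0, 1.3]
grip_width: 0.0614
grip_force: 0.0
```

>>> play_rows:
  motion:
    - [[0,0,0,0,0,0,-0.6],[0,0,0,0,0,0,-0.6],[0,0,0,0,0,0,-0.6],[0,0,0,0,0,0,-0.6],[0,0,0,0,0,0,-0.6]]

```text
time_s: 16.35
ee_pos: [0.5504, 0.3986, 0.0389]
eef_rot: [3.141, 0.0, 2.719]
force: [-0.3, 0.6, 2.8]
grip_width: 0.0294
grip_force: 30.0
```

>>> play_rows:
  motion:
    - [[0,0,-0.1,0,0,0,-0.6],[0,0,-0.25,0,0,0,-0.6],[0,0,-0.4,0,0,0,-0.6],[0.1,-0.085,-0.4,0,0,0,-0.6],[0.22,-0.186,-0.4,0,0,0,-0.6],[0.34,-0.287,-0.4,0,0,0,-0.6],[0.45,-0.38,-0.4,0,0,0,-0.6],[0.5565,-0.4694,-0.4,0,0,0,-0.6],[0.5565,-0.4694,-0.4,0,0,0,-0.6],[0.5565,-0.4694,-0.4,0,0,0,-0.6]]

```text
time_s: 17.35
ee_pos: [0.3752, 0.3487, 0.1388]
eef_rot: [3.141, 0.001, 2.719]
force: [0.4, 1.2, -1.4]
grip_width: 0.0291
grip_force: 30.0
```

```bash
python3 - <<'E'
from plan import *
s=cur();print(s[0],get_obs()["grip_width"]);B=(374.5,348.2)
rows(s,[pose(*B,102,155.8),pose(*B,99,155.8)])
E
```

```text
[0.3752212  0.34872149 0.13882378] 0.029106452414248238
[0.0019, -0.0032, 0.1473, 0.0001, 0.0001, 0.0] mm 37 deg 0.1
[0.0019, -0.0032, 0.1593, 0.0001, 0.0001, 0.0] mm 40 deg 0.1
```

>>> play_rows:
  motion:
    - [[0.001,-0.003,0.05,0,0,0,-0.6],[0.001,-0.003,0.09,0,0,0,-0.6],[0.001,-0.003,0.12,0,0,0,-0.6],[0.001,-0.003,0.135,0,0,0,-0.6],[0.001,-0.003,0.145,0,0,0,-0.6],[0.001,-0.003,0.147,0,0,0,-0.6]]

```text
time_s: 17.95
ee_pos: [0.3747, 0.3477, 0.1026]
eef_rot: [-3.141, -0.0, 2.719]
force: [-9.4, -9.4, 24.3]
grip_width: 0.0297
grip_force: 30.0
```

>>> play_rows:
  motion:
    - [[0,0,0,0,0,0,0.3],[0,0,0,0,0,0,0.3],[0,0,0,0,0,0,0.3],[0,0,0,0,0,0,0.3],[0,0,-0.18,0,0,0,0.3],[0,0,-0.36,0,0,0,0.3],[0.3,0.1,-0.36,0,0,0,0.3],[0.3,0.1,-0.36,0,0,0,0.3]]

```text
time_s: 18.75
ee_pos: [0.3156, 0.4028, 0.1929]
eef_rot: [3.139, 0.001, 2.718]
force: [0.9, 0.4, -0.6]
grip_width: 0.0613
grip_force: 0.0
```

```bash
python3 - <<'E'
from plan import *
from station import camera
import cv2
s=cur();print(s[0],get_obs()["qpos"])
# stand A grasp
A=(555.6,22.7)
rows(s,[pose(400,180,190,180),pose(*A,110,207.3)])
c=camera("scene");cv2.imwrite("pics/s6.png",cv2.resize(c["frame"][90:290,260:460,::-1],None,fx=2.5,fy=2.5))
E
```

```text
[0.31563976 0.40275504 0.19285207] [ 8.34337278e-01  2.42374893e-01  1.67018731e+00  3.20019864e-04
  1.22638966e+00 -3.12876797e-01]
[-0.6739, -0.6735, 0.01, 0.0004, 0.0002, -0.0674] mm 238 deg 24.3
[-1.4998, -0.992, 0.3296, 0.0003, 0.0003, -0.1433] mm 457 deg 51.6
```

View pics/s6.png

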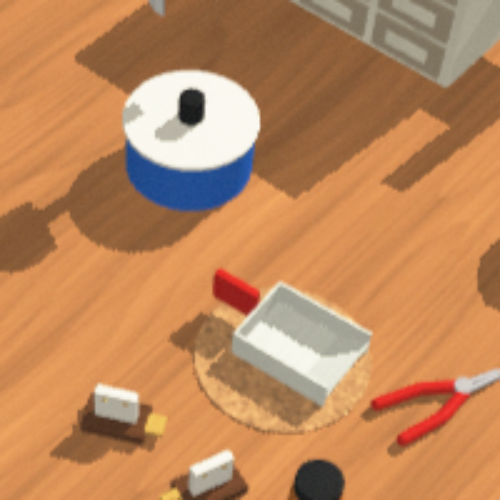

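The lid is back on the bin around (190,105) and the empty pan is on the mat at (300,340). I'll check numerically how the lid sits.

```bash
cat > lid.py <<'E'
from h import *
from station import camera
def chk(n,c):
    W=cloud(c);x,y,z=np.moveaxis(W,-1,0)
    l=(np.hypot(x-.374,y-.348)<.1)&(z>.066)&(z<.092)&(c["frame"].min(-1)>110);P=W[l]
    f=np.linalg.lstsq(np.c_[P[:,:2]-[.374,.348],np.ones(len(P))],P[:,2],rcond=None)[0]
    print(n,"lid",cv2.minEnclosingCircle((P[:,:2]*1000).astype(np.float32)),rect(P),"slope deg",np.degrees(f[:2]).round(2),"z",f[2].round(4))
if __name__=="__main__":
    for n in("top","scene"):
        chk("before",np.load(n+"0.npz"));chk("now",camera(n))
E
python3 lid.py
```

```text
before lid ((374.2704772949219, 348.97406005859375), 79.57098388671875) (array([374.2, 348.6]), array([156.4, 156.4]), 48.8) slope deg [-0.05  0.05] z 0.0767
now lid ((374.48895263671875, 349.0697021484375), 79.36638641357422) (array([374.3, 348.6]), array([156.7, 156.9]), 38.8) slope deg [ 0.04 -0.02] z 0.0767
before lid ((376.9368896484375, 349.7521667480469), 82.10213470458984) (array([375.5, 348.1]), array([155.6, 160.5]), 53.8) slope deg [0.19 0.03] z 0.0765
now lid ((375.78887939453125, 348.3908386230469), 81.89418029785156) (array([376.9, 347.5]), array([155. , 159.8]), 44.6) slope deg [0.02 0.08] z 0.0766
```

>>> play_rows:
  motion:
    - [[-0.17,-0.17,0,0,0,-0.017,-0.1],[-0.34,-0.34,0,0,0,-0.034,-0.1],[-0.51,-0.51,0,0,0,-0.051,-0.1],[-0.674,-0.674,0.01,0,0,-0.0674,-0.1],[-0.85,-0.742,0.03,0,0,-0.084,-0.1],[-1,-0.8,0.05,0,0,-0.1,-0.1],[-1,-0.8,0.05,0,0,-0.12,-0.1],[-1,-0.8,0.05,0,0,-0.1433,-0.1],[-1,-0.8,0.05,0,0,-0.1433,-0.1]]

```text
time_s: 19.8
ee_pos: [0.4628, 0.1151, 0.1786]
eef_rot: [3.141, -0.001, -2.664]
force: [-0.2, -0.1, -0.5]
grip_width: 0.0421
grip_force: 0.0
```

```bash
python3 - <<'E'
from plan import *
s=cur();print(s[0],get_obs()["qpos"]);A=(555.6,22.7)
rows(s,[pose(*A,100,207.3),pose(*A,41,207.3)])
E
```

```text
[0.46280977 0.11509236 0.17861488] [ 1.66973597e-01  1.83468086e-01  1.77749824e+00 -1.14882238e-04
  1.18142778e+00 -1.88153905e+00]
[-0.1599, -0.4989, 0.3143, 0.0, -0.0001, 0.0002] mm 153 deg 0.1
[-0.1601, -0.4989, 0.5503, 0.0, -0.0001, 0.0002] mm 190 deg 0.1
```

>>> play_rows:
  motion:
    - [[-0.08,-0.17,0.1,0,0,0,-0.1],[-0.12,-0.34,0.2,0,0,0,-0.1],[-0.16,-0.499,0.3143,0,0,0,-0.1],[-0.16,-0.499,0.3143,0,0,0,-0.1],[-0.16,-0.499,0.3143,0,0,0,-0.1],[-0.16,-0.499,0.4,0,0,0,-0.1],[-0.16,-0.499,0.48,0,0,0,-0.1],[-0.16,-0.499,0.55,0,0,0,-0.1],[-0.16,-0.499,0.55,0,0,0,-0.1],[-0.16,-0.499,0.55,0,0,0,-0.1]]

```text
time_s: 20.8
ee_pos: [0.5555, 0.0249, 0.043]
eef_rot: [-3.141, 0.001, -2.664]
force: [-0.3, 0.3, -0.1]
grip_width: 0.0421
grip_force: 0.0
```

>>> play_rows:
  motion:
    - [[0,0,0,0,0,0,-0.9],[0,0,0,0,0,0,-0.9],[0,0,0,0,0,0,-0.9],[0,0,0,0,0,0,-0.9],[0,0,0,0,0,0,-0.9],[0,0,-0.06,0,0,0,-0.9],[0,0,-0.2,0,0,0,-0.9],[0,0,-0.36,0,0,0,-0.9],[0,0,-0.36,0,0,0,-0.9],[0,0,-0.36,0,0,0,-0.9]]
  grip_force: 40

```text
time_s: 21.8
ee_pos: [0.5555, 0.0241, 0.1326]
eef_rot: [-3.141, 0.001, -2.664]
force: [-0.4, 0.4, -1.8]
grip_width: 0.0115
grip_force: 40.0
```

```bash
cat >> plan.py <<'E'
def bay(b,z,T=(511.5,-286.5),yaw=95.75):
    a=np.radians(yaw);return pose(T[0]-np.sin(a)*b,T[1]+np.cos(a)*b,z,yaw)
E
python3 - <<'E'
from plan import *
s=cur();print(s[0],get_obs()["qpos"],get_obs()["grip_width"])
e=bay(118,130);print(e[0]);rows(s,[e]);rows(e,[bay(118,48)])
E
```

```text
[0.55550039 0.02412099 0.13260943] [-2.24639497e-02  4.03645460e-01  1.60573958e+00 -3.25757557e-05
  1.13050813e+00 -2.07084277e+00] 0.011513640355273054
[ 0.39409371 -0.29832219  0.13      ]
[1.1662, -0.8487, 0.0094, 0.0001, 0.0003, 0.31] mm 361 deg 111.6
[0.0, -0.0, 0.328, 0.0, 0.0, 0.0] mm 82 deg 0.0
```

>>> play_rows:
  motion:
    - [[0.04,-0.03,0,0,0,0.02,-0.9],[0.12,-0.085,0,0,0,0.042,-0.9],[0.22,-0.16,0,0,0,0.064,-0.9],[0.34,-0.25,0,0,0,0.086,-0.9],[0.46,-0.335,0,0,0,0.108,-0.9],[0.58,-0.42,0,0,0,0.13,-0.9],[0.7,-0.51,0,0,0,0.152,-0.9],[0.8,-0.58,0,0,0,0.174,-0.9],[0.86,-0.625,0,0,0,0.196,-0.9],[0.86,-0.625,0,0,0,0.2,-0.9]]

```text
time_s: 22.8
ee_pos: [0.4349, -0.2147, 0.1305]
eef_rot: [-3.141, -0.002, 2.356]
force: [-0.4, 1.1, -0.8]
grip_width: 0.0116
grip_force: 40.0
```

```bash
python3 - <<'E'
from plan import *
s=cur();print(s[0],get_obs()["qpos"],get_obs()["grip_width"])
rows(s,[bay(118,130),bay(118,70)])
E
```

```text
[ 0.4348691  -0.21471585  0.13051705] [-5.34075148e-01  2.62109280e-01  1.80420225e+00 -2.09605996e-04
  1.07741872e+00 -1.31937857e+00] 0.01161223018178073
[-0.1211, -0.3518, 0.0021, -0.0002, -0.0003, 0.109] mm 93 deg 39.3
[-0.1216, -0.3516, 0.2421, -0.0002, -0.0003, 0.109] mm 111 deg 39.3
```

>>> play_rows:
  motion:
    - [[-0.03,-0.09,0,0,0,0.022,-0.9],[-0.06,-0.18,0,0,0,0.044,-0.9],[-0.09,-0.27,0,0,0,0.066,-0.9],[-0.121,-0.352,0,0,0,0.088,-0.9],[-0.121,-0.352,0,0,0,0.109,-0.9],[-0.121,-0.352,0,0,0,0.109,-0.9],[-0.121,-0.352,0.1,0,0,0.109,-0.9],[-0.121,-0.352,0.2,0,0,0.109,-0.9],[-0.121,-0.352,0.24,0,0,0.109,-0.9],[-0.121,-0.352,0.24,0,0,0.109,-0.9]]

```text
time_s: 23.8
ee_pos: [0.3957, -0.2963, 0.0704]
eef_rot: [-3.14, -0.002, 1.682]
force: [0.3, 0.0, -1.3]
grip_width: 0.0116
grip_force: 40.0
```

>>> play_rows:
  motion:
    - [[0,0,0,0,0,0,-0.9],[0,0,0,0,0,0,-0.9]]

```text
time_s: 24.0
ee_pos: [0.3964, -0.2975, 0.0726]
eef_rot: [3.141, 0.001, 1.679]
force: [0.2, 0.1, -1.8]
grip_width: 0.0119
grip_force: 40.0
```

```bash
python3 - <<'E'
from plan import *
from station import camera
import cv2
s=cur();print(s[0],get_obs()["eef_rot"])
rows(s,[bay(118,48),bay(118,46)])
c=camera("scene");a=cv2.resize(c["frame"][260:400,130:290,::-1],None,fx=2.4,fy=2.4)
c=camera("top");b=cv2.resize(c["frame"][250:390,430:590,::-1],None,fx=2.4,fy=2.4);cv2.imwrite("pics/s7.png",cv2.hconcat([a,b]))
E
```

```text
[ 0.3964254  -0.29752081  0.07257016] [3.14051869e+00 1.12006800e-03 1.67892310e+00]
[-0.0021, -0.0097, 0.0983, 0.0002, 0.0002, 0.0012] mm 25 deg 0.5
[-0.0021, -0.0097, 0.1063, 0.0002, 0.0002, 0.0012] mm 27 deg 0.5
```

View pics/s7.png

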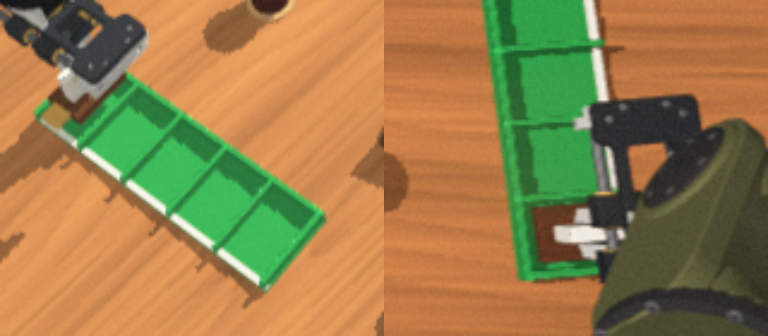

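The stand is above the end bay, the left one in the scene view at (80,100) and the bottom one in the top view at (565,235). Its brass tab points out over the white edge. Lowering it now.

>>> play_rows:
  motion:
    - [[-0.001,-0.004,0.04,0,0,0,-0.9],[-0.001,-0.004,0.07,0,0,0,-0.9],[-0.001,-0.004,0.085,0,0,0,-0.9],[-0.001,-0.004,0.093,0,0,0,-0.9],[-0.001,-0.004,0.096,0,0,0,-0.9],[-0.001,-0.004,0.098,0,0,0,-0.9],[-0.001,-0.004,0.098,0,0,0,-0.9]]

```text
time_s: 24.8
ee_pos: [0.395, -0.2977, 0.0471]
eef_rot: [3.141, 0.0, 1.678]
force: [0.1, 0.6, -1.4]
grip_width: 0.0115
grip_force: 40.0
```

>>> play_rows:
  motion:
    - [[0,0,0,0,0,0,-0.2],[0,0,0,0,0,0,-0.2],[0,0,0,0,0,0,-0.2],[0,0,0,0,0,0,-0.2],[0,0,-0.15,0,0,0,-0.2],[0,0,-0.32,0,0,0,-0.2],[0.3,-0.4,-0.36,0,0,0,-0.2],[0.5,-0.6,-0.36,0,0,0,-0.2],[0.5,-0.6,-0.36,0,0,0,-0.2]]

```text
time_s: 25.7
ee_pos: [0.2685, -0.2142, 0.135]
eef_rot: [3.142, 0.0, 1.678]
force: [0.5, -1.1, 0.3]
grip_width: 0.0376
grip_force: 0.0
```

```bash
cat > st.py <<'E'
from h import *
from station import camera
for n in("top","scene"):
    c=camera(n);np.savez(n+"9.npz",**c)
E
python3 st.py; python3 m.py 9 | grep -E "fin|brass" | grep -v "84[0-9]"; python3 -c "
from plan import *
s=cur();print(s[0],get_obs()['qpos'])
C=(665.4,-107);rows(s,[pose(*C,110,199.8)])"
```

```text
top fin [327. 179.] 193 (array([706.5,  49.8]), array([43.6, 12.8]), 71.0) z [33.4 53.2 56.8] med [704.6  49.6  53.2]
top fin [407. 201.] 193 (array([ 664.3, -106.9]), array([43.8, 12.8]), 18.6) z [34.  53.5 56.6] med [ 662.6 -105.2   53.5]
top fin [513. 347.] 195 (array([ 394.4, -295.2]), array([12. , 45.9]), 6.6) z [39.5 59.2 62.1] med [ 394.1 -291.6   59.2]
top brass [598. 136.] 8 (array([ 813.9, -491.2]), array([8.6, 3.8]), 32.7) z [23.2 27.  28.7] med [ 812.6 -491.9   27. ]
top brass [398. 186.] 102 (array([704.4, -93.5]), array([19.7, 22.3]), 21.3) z [10.9 14.3 17.1] med [704.1 -93.5  14.3]
top brass [347. 191.] 104 (array([692.7,  10.7]), array([18.5, 22.7]), 70.6) z [10.5 14.1 17.1] med [692.1  10.7  14.1]
top brass [531. 344.] 94 (array([ 398.7, -336.8]), array([20.3, 19.9]), 2.1) z [16.9 19.6 21.9] med [ 399.8 -339.    19.6]
scene fin [360. 278.] 153 (array([707.2,  49.3]), array([44.1, 16.1]), 68.1) z [31.5 51.  56.6] med [709.3  46.9  51. ]
scene fin [165. 295.] 193 (array([ 396.1, -295.2]), array([15.2, 43.8]), 9.0) z [32.3 54.5 61.8] med [ 399.3 -295.4   54.5]
scene fin [304. 311.] 162 (array([ 666.8, -106.8]), array([43.4, 14. ]), 16.6) z [31.8 52.1 57.1] med [ 667.8 -108.6   52.1]
scene brass [345. 291.] 72 (array([693.3,  11.6]), array([21.4, 23. ]), 74.4) z [ 9.5 14.2 18.4] med [694.3  10.9  14.2]
scene brass [155. 313.] 77 (array([ 400.2, -335.6]), array([25.9, 20.5]), 6.1) z [15.5 19.1 24.2] med [ 399.9 -335.9   19.1]
scene brass [320. 322.] 83 (array([704.8, -92.4]), array([19.9, 25.4]), 16.5) z [11.3 14.5 18.3] med [705.3 -94.1  14.5]
[ 0.26648629 -0.21246561  0.13497134] [-7.80626832e-01 -6.84693849e-02  2.15913562e+00 -8.21416034e-05
  1.05168014e+00 -8.87190387e-01]
[0.2496, 1.6315, 0.0992, 0.0, -0.0001, -0.288] mm 413 deg 103.7
```

Stand A lies flat in its bay, with its fin top at 59 mm. Stand B has been knocked to (707,50). Stand C is next.

>>> play_rows:
  motion:
    - [[0.02,0.12,0,0,0,-0.022,-0.2],[0.05,0.28,0,0,0,-0.044,-0.2],[0.07,0.44,0,0,0,-0.066,-0.2],[0.09,0.6,0,0,0,-0.088,-0.2],[0.12,0.75,0,0,0,-0.11,-0.2],[0.14,0.88,0,0,0,-0.132,-0.2],[0.15,0.98,0,0,0,-0.154,-0.2],[0.15,0.98,0,0,0,-0.176,-0.2],[0.15,0.98,0,0,0,-0.2,-0.2],[0.15,0.98,0,0,0,-0.2,-0.2]]

```text
time_s: 26.8
ee_pos: [0.5099, -0.1519, 0.1349]
eef_rot: [3.142, -0.0, 2.937]
force: [0.2, -0.7, -0.6]
grip_width: 0.0375
grip_force: 0.0
```

```bash
python3 -c "
from plan import *
s=cur();print(s[0],get_obs()['qpos'])
C=(665.4,-107);rows(s,[pose(*C,100,199.3),pose(*C,41,199.3)])"
```

```text
[ 0.50991009 -0.1518798   0.13487396] [-3.58337638e-01  3.52557916e-01  1.67168008e+00  9.08218083e-06
  1.11754918e+00 -1.72469940e+00]
[-0.5726, 0.302, 0.1394, 0.0, -0.0, -0.0861] mm 166 deg 31.0
[-0.5726, 0.302, 0.3754, 0.0, -0.0, -0.0861] mm 187 deg 31.0
```

>>> play_rows:
  motion:
    - [[-0.15,0.08,0.05,0,0,-0.022,-0.2],[-0.3,0.16,0.1,0,0,-0.044,-0.2],[-0.45,0.24,0.139,0,0,-0.066,-0.2],[-0.5726,0.302,0.139,0,0,-0.0861,-0.2],[-0.5726,0.302,0.139,0,0,-0.0861,-0.2],[-0.5726,0.302,0.2,0,0,-0.0861,-0.2],[-0.5726,0.302,0.28,0,0,-0.0861,-0.2],[-0.5726,0.302,0.35,0,0,-0.0861,-0.2],[-0.5726,0.302,0.3754,0,0,-0.0861,-0.2],[-0.5726,0.302,0.3754,0,0,-0.0861,-0.2]]

```text
time_s: 27.8
ee_pos: [0.6644, -0.1077, 0.0402]
eef_rot: [3.141, -0.001, -2.81]
force: [0.2, 0.1, 0.6]
grip_width: 0.0376
grip_force: 0.0
```

>>> play_rows:
  motion:
    - [[0,0,0,0,0,0,-0.9],[0,0,0,0,0,0,-0.9],[0,0,0,0,0,0,-0.9],[0,0,0,0,0,0,-0.9],[0,0,0,0,0,0,-0.9],[0,0,-0.06,0,0,0,-0.9],[0,0,-0.2,0,0,0,-0.9],[0,0,-0.36,0,0,0,-0.9],[0,0,-0.36,0,0,0,-0.9],[0,0,-0.36,0,0,0,-0.9]]

```text
time_s: 28.8
ee_pos: [0.6653, -0.1075, 0.1325]
eef_rot: [-3.141, 0.001, -2.808]
force: [0.1, -0.6, -1.3]
grip_width: 0.0119
grip_force: 40.0
```

```bash
python3 -c "
from plan import *
s=cur();print(s[0],get_obs()['qpos'],get_obs()['grip_width'])
rows(s,[bay(0,130)])"
```

```text
[ 0.66534602 -0.10750742  0.13249193] [-2.14525833e-01  6.54169601e-01  1.22236321e+00 -6.04562454e-06
  1.26339629e+00 -2.11907917e+00] 0.011858337272293608
[0.816, -0.4749, 0.0092, 0.0001, 0.0003, 0.2871] mm 236 deg 103.4
```

>>> play_rows:
  motion:
    - [[0.05,-0.03,0,0,0,0.02,-0.9],[0.15,-0.09,0,0,0,0.043,-0.9],[0.27,-0.16,0,0,0,0.066,-0.9],[0.39,-0.23,0,0,0,0.089,-0.9],[0.51,-0.3,0,0,0,0.112,-0.9],[0.63,-0.37,0,0,0,0.135,-0.9],[0.73,-0.425,0,0,0,0.158,-0.9],[0.79,-0.46,0,0,0,0.181,-0.9],[0.816,-0.4749,0,0,0,0.204,-0.9],[0.816,-0.4749,0,0,0,0.227,-0.9]]

```text
time_s: 29.8
ee_pos: [0.5099, -0.2871, 0.1299]
eef_rot: [-3.14, -0.002, 2.042]
force: [0.3, 0.6, -1.5]
grip_width: 0.0117
grip_force: 40.0
```

>>> play_rows:
  motion:
    - [[0,0,0,0,0,0.02,-0.9],[0,0,0,0,0,0.04,-0.9],[0,0,0,0,0,0.06,-0.9],[0,0,0.06,0,0,0.06,-0.9],[0,0,0.14,0,0,0.06,-0.9],[0,0,0.2,0,0,0.06,-0.9],[0,0,0.24,0,0,0.06,-0.9],[0,0,0.24,0,0,0.06,-0.9],[0,0,0.24,0,0,0.06,-0.9],[0,0,0.24,0,0,0.06,-0.9]]

```text
time_s: 30.8
ee_pos: [0.5116, -0.2867, 0.072]
eef_rot: [3.141, 0.001, 1.672]
force: [0.6, 0.2, -0.8]
grip_width: 0.0118
grip_force: 40.0
```

```bash
python3 -c "
from plan import *
s=cur();print(s[0],get_obs()['eef_rot'])
rows(s,[bay(0,48),bay(0,46.5)])"
```

```text
[ 0.51163962 -0.28671495  0.07203206] [3.14067746e+00 7.54395135e-04 1.67245250e+00]
[0.001, -0.0006, 0.0961, 0.0001, 0.0001, 0.0002] mm 24 deg 0.1
[0.001, -0.0006, 0.1021, 0.0001, 0.0001, 0.0002] mm 26 deg 0.1
```

>>> play_rows:
  motion:
    - [[0,0,0.04,0,0,0,-0.9],[0,0,0.07,0,0,0,-0.9],[0,0,0.085,0,0,0,-0.9],[0,0,0.093,0,0,0,-0.9],[0,0,0.096,0,0,0,-0.9],[0,0,0.098,0,0,0,-0.9],[0,0,0.098,0,0,0,-0.9]]

```text
time_s: 31.5
ee_pos: [0.5114, -0.2866, 0.047]
eef_rot: [3.141, 0.0, 1.672]
force: [-0.4, -0.4, -2.0]
grip_width: 0.0117
grip_force: 40.0
```

>>> play_rows:
  motion:
    - [[0,0,0,0,0,0,-0.35],[0,0,0,0,0,0,-0.35],[0,0,0,0,0,0,-0.35],[0,0,0,0,0,0,-0.35],[0,0,-0.15,0,0,0,-0.35],[0,0,-0.32,0,0,0,-0.35],[0.1,0,-0.4,0,0,0,-0.35],[0.3,0,-0.4,0,0,0,-0.35],[0.5,0,-0.4,0,0,0,-0.35],[0.5,0,-0.4,0,0,0,-0.35]]

```text
time_s: 32.5
ee_pos: [0.4982, -0.1579, 0.1472]
eef_rot: [3.141, -0.001, 1.676]
force: [0.1, -0.0, -0.1]
grip_width: 0.0305
grip_force: 0.0
```

```bash
python3 st.py; python3 m.py 9 | grep -E "fin|brass|tall" | grep -v "84[0-9]"; python3 -c "
from plan import *
s=cur();print(s[0],get_obs()['qpos'])
B=(706.4,49.7);rows(s,[pose(*B,135,70.2),pose(*B,41,70.2)])"
```

```text
top fin [327. 179.] 200 (array([706.4,  49.9]), array([43.4, 13.2]), 70.0) z [32.6 53.3 56.4] med [704.5  49.6  53.3]
top brass [347. 191.] 103 (array([692.6,  10.5]), array([19.3, 22.8]), 67.8) z [11.8 14.8 17.3] med [691.8   9.9  14.8]
top tall [413. 135.] 521 (array([ 798.9, -119.1]), array([51.2, 50.1]), 0.6) z [47.7 50.5 53.3] med [ 798.5 -119.5   50.5]
top tall [105. 144.] 642 (array([766.1, 485.3]), array([29.3, 86. ]), 89.9) z [46.2 59.5 75.4] med [764.3 488.9  59.5]
top tall [320. 143.] 628 (array([772.1,  64.1]), array([48.1, 48.2]), 40.2) z [49.1 79.2 82.6] med [767.1  64.1  79.2]
top tall [454. 140.] 541 (array([ 789.2, -198.9]), array([51.5, 51.6]), 35.0) z [47.5 50.4 53.3] med [ 788.7 -198.5   50.4]
top tall [327. 178.] 161 (array([706.4,  49.9]), array([43.4, 13.2]), 69.7) z [47.2 54.  56.4] med [705.3  49.6  54. ]
top tall [240. 252.] 216 (array([556.6, 209.6]), array([52.6, 12.7]), 2.9) z [48.2 58.9 61.6] med [555.2 208.6  58.9]
top tall [155. 350.] 6319 (array([374.5, 348.7]), array([156.8, 156.2]), 57.1) z [73.8 76.7 82.4] med [373.5 344.9  76.7]
top tall [399. 321
[... 1514 characters left out ...]
4. ]), 4.2) z [47.2 57.3 61.8] med [ 398.3 -296.1   57.3]
scene tall [201. 320.] 140 (array([ 512.5, -285.5]), array([14.9, 43.5]), 1.7) z [47.4 58.1 61.8] med [ 515.1 -286.2   58.1]
scene tall [345. 349.] 421 (array([ 800.7, -118.6]), array([50.5, 52.9]), 2.2) z [47.4 50.9 54.6] med [ 801.  -119.1   50.9]
scene tall [317. 372.] 453 (array([ 790.5, -198. ]), array([49.7, 52.8]), 42.4) z [47.  50.5 54.5] med [ 790.8 -199.1   50.5]
[ 0.49891489 -0.16161605  0.14721095] [-3.83048960e-01  3.21157440e-01  1.68256324e+00 -1.49341175e-04
  1.13707352e+00 -4.86011783e-01]
[0.7555, 0.9124, 0.0491, 0.0001, 0.0001, 0.0714] mm 296 deg 25.7
[0.7556, 0.9122, 0.4251, 0.0001, 0.0001, 0.0714] mm 315 deg 25.7
```

>>> play_rows:
  motion:
    - [[0.12,0.14,0,0,0,0.02,-0.35],[0.24,0.29,0,0,0,0.04,-0.35],[0.36,0.435,0,0,0,0.06,-0.35],[0.48,0.58,0.02,0,0,0.0714,-0.35],[0.6,0.725,0.03,0,0,0.0714,-0.35],[0.7,0.85,0.04,0,0,0.0714,-0.35],[0.7555,0.9124,0.049,0,0,0.0714,-0.35],[0.7555,0.9124,0.049,0,0,0.0714,-0.35],[0.7555,0.9124,0.049,0,0,0.0714,-0.35],[0.7555,0.9124,0.049,0,0,0.0714,-0.35]]

```text
time_s: 33.6
ee_pos: [0.7064, 0.0472, 0.1346]
eef_rot: [-3.142, 0.0, 1.222]
force: [-0.1, 0.4, 0.8]
grip_width: 0.0304
grip_force: 0.0
```

```bash
python3 -c "
from plan import *
s=cur();print(s[0],get_obs()['qpos'])
B=(706.4,49.7);rows(s,[pose(*B,41,70.2)])"; python3 st.py; python3 m.py 9 | grep -E "scene (fin|brass)"
```

```text
[0.70635131 0.04717391 0.1346081 ] [ 1.50297360e-02  7.32166601e-01  1.08887639e+00 -1.93972355e-04
  1.32063781e+00  3.64026674e-01]
[0.0096, -0.0033, 0.3744, -0.0, 0.0, -0.0005] mm 94 deg 0.2
scene fin [360. 278.] 149 (array([708. ,  49.2]), array([44.3, 13.9]), 71.3) z [32.5 51.5 57.9] med [709.3  46.7  51.5]
scene fin [165. 295.] 195 (array([ 395.9, -295.3]), array([16.9, 44.4]), 4.4) z [32.7 53.7 62.5] med [ 399.6 -296.3   53.7]
scene fin [201. 322.] 198 (array([ 511.9, -285.4]), array([15.4, 43.9]), 5.3) z [31.8 56.  61.8] med [ 515.9 -285.9   56. ]
scene fin [270. 451.] 625 (array([ 846.9, -397.3]), array([105. , 158.7]), 0.4) z [31.7 38.2 42.7] med [ 808.2 -385.1   38.2]
scene brass [345. 290.] 74 (array([691.4,  12.1]), array([20.6, 28.4]), 74.7) z [10.8 14.5 17.7] med [694.2  11.   14.5]
scene brass [155. 313.] 79 (array([ 398.6, -335. ]), array([24.7, 21.9]), 8.4) z [15.6 19.5 22.3] med [ 400.3 -335.7   19.5]
scene brass [191. 340.] 85 (array([ 514.6, -326.1]), array([25.6, 20.9]), 10.6) z [15.3 19.5 22.4] med [ 515.9 -326.7   19.5]
```

>>> play_rows:
  motion:
    - [[0.008,-0.003,0.1,0,0,0,-0.35],[0.008,-0.003,0.2,0,0,0,-0.35],[0.008,-0.003,0.3,0,0,0,-0.35],[0.008,-0.003,0.35,0,0,0,-0.35],[0.008,-0.003,0.3744,0,0,0,-0.35],[0.008,-0.003,0.3744,0,0,0,-0.35]]

```text
time_s: 34.3
ee_pos: [0.7065, 0.0507, 0.041]
eef_rot: [-3.141, 0.0, 1.223]
force: [-0.7, 0.3, 1.0]
grip_width: 0.0304
grip_force: 0.0
```

>>> play_rows:
  motion:
    - [[0,0,0,0,0,0,-0.9],[0,0,0,0,0,0,-0.9],[0,0,0,0,0,0,-0.9],[0,0,0,0,0,0,-0.9],[0,0,0,0,0,0,-0.9],[0,0,-0.06,0,0,0,-0.9],[0,0,-0.2,0,0,0,-0.9],[0,0,-0.36,0,0,0,-0.9],[0,0,-0.36,0,0,0,-0.9],[0,0,-0.36,0,0,0,-0.9]]

```text
time_s: 35.3
ee_pos: [0.7067, 0.051, 0.1322]
eef_rot: [3.14, -0.001, 1.223]
force: [-0.7, -0.1, -1.7]
grip_width: 0.0118
grip_force: 40.0
```

```bash
python3 -c "
from plan import *
s=cur();print(s[0],get_obs()['qpos'],get_obs()['grip_width'])
rows(s,[bay(-118,130)])"
```

```text
[0.7066669  0.05097542 0.13215674] [2.03168067e-02 7.34620854e-01 1.09056941e+00 3.56206709e-05
 1.31478062e+00 3.67711566e-01] 0.011839103121672013
[-1.3307, 0.151, 0.008, 0.0003, -0.0, -0.0713] mm 335 deg 25.7
```

>>> play_rows:
  motion:
    - [[-0.06,0.007,0,0,0,-0.008,-0.9],[-0.16,0.018,0,0,0,-0.02,-0.9],[-0.28,0.032,0,0,0,-0.035,-0.9],[-0.4,0.045,0,0,0,-0.05,-0.9],[-0.52,0.059,0,0,0,-0.065,-0.9],[-0.64,0.073,0,0,0,-0.0713,-0.9],[-0.76,0.086,0,0,0,-0.0713,-0.9],[-0.86,0.098,0,0,0,-0.0713,-0.9],[-0.95,0.108,0,0,0,-0.0713,-0.9],[-0.95,0.108,0,0,0,-0.0713,-0.9]]

```text
time_s: 36.3
ee_pos: [0.6496, -0.184, 0.1292]
eef_rot: [-3.139, -0.001, 1.669]
force: [0.7, 0.0, -1.5]
grip_width: 0.0117
grip_force: 40.0
```

>>> play_rows:
  motion:
    - [[0,0,0,0,0,0,-0.9],[0,0,0,0,0,0,-0.9]]

```text
time_s: 36.5
ee_pos: [0.651, -0.1806, 0.1302]
eef_rot: [-3.14, -0.001, 1.672]
force: [0.1, -0.1, -1.1]
grip_width: 0.0115
grip_force: 40.0
```

```bash
python3 -c "
from plan import *
s=cur();print(s[0],get_obs()['eef_rot'])
rows(s,[bay(-118,130),bay(-118,70)])"
```

```text
[ 0.65097499 -0.18055665  0.13020911] [-3.14048906e+00 -6.23848419e-04  1.67218203e+00]
[-0.3656, -0.1259, 0.0007, -0.0002, -0.0001, 0.0002] mm 97 deg 0.1
[-0.3658, -0.1257, 0.2407, -0.0002, -0.0001, 0.0002] mm 114 deg 0.1
```

>>> play_rows:
  motion:
    - [[-0.1,-0.035,0,0,0,0,-0.9],[-0.2,-0.07,0,0,0,0,-0.9],[-0.3,-0.1,0,0,0,0,-0.9],[-0.366,-0.126,0,0,0,0,-0.9],[-0.366,-0.126,0,0,0,0,-0.9],[-0.366,-0.126,0.08,0,0,0,-0.9],[-0.366,-0.126,0.16,0,0,0,-0.9],[-0.366,-0.126,0.24,0,0,0,-0.9],[-0.366,-0.126,0.24,0,0,0,-0.9],[-0.366,-0.126,0.24,0,0,0,-0.9]]

```text
time_s: 37.5
ee_pos: [0.6293, -0.2748, 0.0714]
eef_rot: [3.142, -0.0, 1.672]
force: [-0.2, 0.2, -0.3]
grip_width: 0.0116
grip_force: 40.0
```

```bash
python3 -c "
from plan import *
s=cur();print(s[0],get_obs()['eef_rot'])
rows(s,[bay(-118,47)])"
```

```text
[ 0.62934178 -0.27479041  0.07142922] [ 3.14153518e+00 -1.07969850e-04  1.67234042e+00]
[0.0006, -0.0017, 0.0977, 0.0, -0.0, 0.0002] mm 24 deg 0.1
```

>>> play_rows:
  motion:
    - [[0,-0.001,0.04,0,0,0,-0.9],[0,-0.001,0.07,0,0,0,-0.9],[0,-0.001,0.085,0,0,0,-0.9],[0,-0.001,0.093,0,0,0,-0.9],[0,-0.001,0.096,0,0,0,-0.9],[0,-0.001,0.098,0,0,0,-0.9],[0,-0.001,0.098,0,0,0,-0.9]]

```text
time_s: 38.2
ee_pos: [0.6288, -0.2759, 0.047]
eef_rot: [3.141, 0.0, 1.671]
force: [-1.5, 0.6, 3.5]
grip_width: 0.012
grip_force: 40.0
```

>>> play_rows:
  motion:
    - [[0,0,0,0,0,0,-0.35],[0,0,0,0,0,0,-0.35],[0,0,0,0,0,0,-0.35],[0,0,0,0,0,0,-0.35],[0,0,-0.15,0,0,0,-0.35],[0,0,-0.32,0,0,0,-0.35],[0.1,0,-0.45,0,0,0,-0.35],[0.3,-0.1,-0.5,0,0,0,-0.35],[0.5,-0.3,-0.5,0,0,0,-0.35],[0.6,-0.5,-0.5,0,0,0,-0.35]]

```text
time_s: 39.2
ee_pos: [0.5168, -0.152, 0.1714]
eef_rot: [3.141, 0.0, 1.673]
force: [1.0, -0.2, -0.2]
grip_width: 0.0307
grip_force: 0.0
```

>>> play_rows:
  motion:
    - [[0.2,-0.2,0,0,0,0,-0.35],[0.4,-0.4,0,0,0,0,-0.35],[0.4,-0.4,0,0,0,0,-0.35],[0.4,-0.4,0,0,0,0,-0.35],[0.4,-0.4,0,0,0,0,-0.35],[0.4,-0.4,0,0,0,0,-0.35]]

```text
time_s: 39.8
ee_pos: [0.4091, -0.065, 0.1715]
eef_rot: [3.141, 0.0, 1.671]
force: [-0.6, 0.3, -0.0]
grip_width: 0.0308
grip_force: 0.0
```

```bash
python3 st.py; python3 m.py 9 | grep -E "scene (fin|brass|tall)|top (fin|brass|tall)"; python3 lid.py | grep now;python3 - <<'E'
import numpy as np,cv2
a=np.load("scene9.npz")["frame"][80:420,120:520,::-1];cv2.imwrite("pics/fin.png",cv2.resize(a,None,fx=1.75,fy=1.75))
E
```

```text
top fin [550. 126.] 898 (array([ 846.2, -408.8]), array([107.5, 182.3]), 0.0) z [30.9 36.3 42.1] med [ 816.8 -387.    36.3]
top fin [497. 220.] 187 (array([ 628. , -275.6]), array([12.5, 43.9]), 5.4) z [38.7 58.6 61.8] med [ 627.1 -272.5   58.6]
top fin [504. 283.] 196 (array([ 510.4, -284.8]), array([12. , 45.4]), 5.5) z [37.8 58.7 61.8] med [ 509.4 -281.1   58.7]
top fin [513. 347.] 173 (array([ 394.1, -294.7]), array([10.5, 44.4]), 6.3) z [40.  59.4 62. ] med [ 394.  -291.5   59.4]
top brass [515. 223.] 91 (array([ 632.4, -318.8]), array([22.3, 19.2]), 7.4) z [16.1 19.4 22.3] med [ 630.2 -320.    19.4]
top brass [522. 283.] 85 (array([ 514.6, -327.7]), array([21.5, 17.9]), 6.8) z [17.1 20.  22.6] med [ 513.7 -329.3   20. ]
top brass [531. 344.] 91 (array([ 398.5, -337. ]), array([20.5, 17.2]), 5.1) z [17.  20.  22.7] med [ 399.7 -339.3   20. ]
top tall [413. 135.] 522 (array([ 799.2, -119.1]), array([51.7, 49.8]), 0.5) z [47.9 50.6 53.3] med [ 798.7 -118.5   50.6]
top tall [105. 144.] 613 (array([766.4, 485.1]), array([29.2, 84. ]), 89.8) z [46.8 59.7 75.5] med [764.2 488.7  59.7]
[... 2563 characters left out ...]
4.9 -286.1   57.7]
scene tall [345. 349.] 417 (array([ 800.3, -118.8]), array([51. , 52.3]), 55.4) z [47.5 50.9 54.1] med [ 800.8 -119.3   50.9]
scene tall [239. 350.] 148 (array([ 629.8, -276.2]), array([13.7, 43.9]), 5.0) z [48.1 58.3 62.5] med [ 631.6 -277.6   58.3]
scene tall [317. 372.] 449 (array([ 790.8, -198.3]), array([49.7, 52.5]), 42.2) z [47.3 50.7 53.9] med [ 791.1 -199.3   50.7]
now lid ((374.3310852050781, 349.0211181640625), 79.25874328613281) (array([374.5, 348.7]), array([156.3, 156.7]), 48.0) slope deg [0.01 0.04] z 0.0766
now lid ((376.0133972167969, 349.12347412109375), 81.24547576904297) (array([375.1, 349.1]), array([154.8, 158.5]), 39.2) slope deg [0.17 0.02] z 0.0766
```

View pics/fin.png

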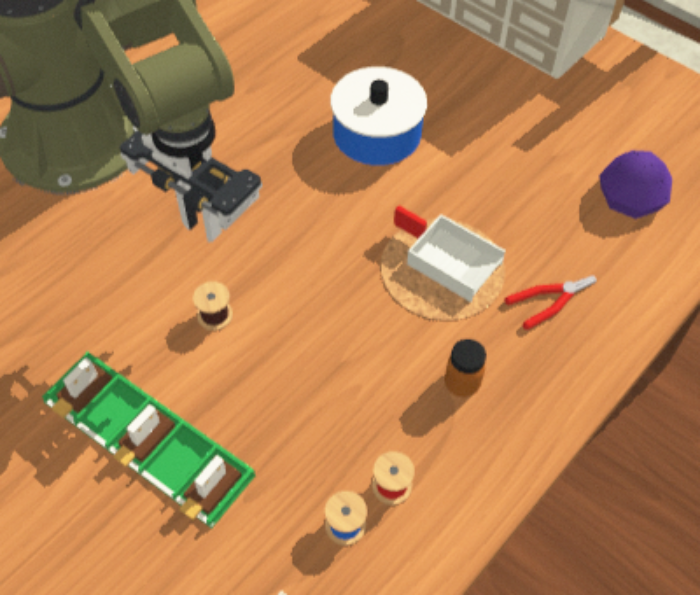

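The final view shows the three stands flat in their bays with tabs over the white front edge (tray around (150,435)). The lid is on the bin at (378,110), the pan is on its mat at (455,258), and the spool and jar are where they started. Handing in.

```bash
python3 -c "
from station import workorder
print(workorder.hand_in())"
```

```text
the job is handed in; nothing more can be done
None
```

I handed the job in at about 40 s of robot time: the 3 beads are in the bin with its lid seated, the empty pan is on its mat, the 3 stands lie flat in separate bays with tabs over the front edge, and the spool and jar have not moved.

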